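# Close the sugar bowl after tea

## Task

Tea is over, so close up the sugar: lift the spoon out of the sugar bowl and lay it on the steel tray, then set the blue lid on the bowl and press it down until it has clipped on all the way round and sits level. Put spoon and lid down rather than dropping them, leave the bowl and the tray where they stand, and do not disturb the two tea glasses or the toothpick holder.

Things in the scene. Friction and masses are not known exactly. Their poses are not given: they have to be found in the camera images.
- bowl: Round white glazed sugar bowl with two thin blue lines, loose on the table (z = 0), 0.4 kg, empty but for the spoon. 72 mm tall; at the mouth 104 mm across outside, 96 mm inside; inner floor 5 mm up. A ceramic bead 114 mm across runs round the outside below the rim, centred 66 mm up. Origin: centre of its underside, z up.
- bowl_rim (a point): Centre of the bowl's mouth at the height of the rim, 72 mm above the underside. Lid set on loosely: its clips rest on the bead, lid origin about 65 mm above the bowl's origin, 9 mm proud, often a little tilted. Pressed home: the clips have snapped under the bead, the plate lies on the rim all round, lid origin 56 mm above the bowl's origin.
- lid: The bowl's loose clip-on lid, 0.14 kg; starts right way up on the table on its plug. Blue round plate 116 mm across, 5 mm thick; under it a white tapered plug (84 to 91 mm across, 16 mm deep) that enters the mouth; four white spring clips at the edge, 124 mm across. Any yaw fits. Origin: centre of the plug's underside, z up; plate from z = 16 to 21 mm, knob top at 49 mm.
- lid_knob (a point): Centre of the flat top of the lid's upright round blue knob, 26 to 28 mm thick, 28 mm tall, 49 mm above the lid's origin. Pressing here with about 6 to 12 N snaps the clips in; pressed off the middle, one side may snap in first and leave the lid tilted until the plate is pressed down on its raised side too.
- spoon: Steel sugar spoon, 150 mm, 45 g. Starts with its head on the bowl's floor, handle leaning on the rim across from it at about 39 degrees, its end 27 mm past the rim and 100 mm up, pointing any way but at the robot. Frame: x from head to handle end, z out of the head's hollow. Handle 3 mm thick, 12 mm wide over the last 58 mm, then 8 mm; head 36 mm across, 10 mm deep.
- spoon_tip (a point): The head's tip, at the level of the handle's centre line (8.5 mm above the underside of the head when the spoon lies flat).
- spoon_mid (a point): The middle of the spoon's length, on the handle's centre line, 75 mm from the head's tip.
- spoon_end (a point): The free end of the handle, on its centre line, 150 mm from the head's tip.
- tray: Stainless steel serving tray, loose, 0.5 kg, 200 mm along its x by 280 mm along its y; floor 3 mm thick, rim 16 mm high, a low wire handle at each y end. Origin: centre of its underside, z up. A tea glass stands on its +y part (y about 85 mm, x within 40 mm of the middle); the rest, around y = -45 mm, is free.
- glass_a: Clear empty tea glass, 62 mm across the mouth, 50 mm at the foot, 88 mm tall, standing on the coaster. Origin: centre of its underside.
- glass_b: Clear tea glass of the same kind, standing on the tray. Origin: centre of its underside.
- coaster: Round green plastic coaster, 96 mm across, 4 mm thick, fixed to the table top. Origin: centre of its underside.
- picks: Turned wooden toothpick holder, 52 mm across, 85 mm tall with the push button on its top. Origin: centre of its underside.
Not all that is in view belongs to the job. There is more than one size of the lid; the one meant has the size given above.

How it is judged:
By the outcome, as a careful person would: the job done as asked, in the order asked, and still so for the second after the job is handed in, with the robot touching nothing.
It also fails if it takes over 67 s, if anything falls off the work surface, if the arm or the gripper's body presses on something with over 40 N, if the wrist force passes 120 N, or if a joint passes its speed limit or range.

## Robot

A 6-joint arm with a two-finger parallel gripper is mounted at the origin on the work surface. World frame = base frame: x ahead of the robot, y to its left, z up, the work surface at z = 0. Lengths are in m, angles in rad, forces in N, time in s.
With the tool pointing down it reaches from about 0.35 to 0.85 m from the base axis. Payload 8.1 kg.
Tool frame: the origin (TCP) lies on the centre line of the jaws, within the pads' length; the fingertips stand 19 mm ahead of it and the grasp point (between the pads) is the TCP (robot.tips_ahead is the distance from the TCP to the fingertips, in m); y points along the fingers, z is the direction in which the jaws open and shut, and the axes are right-handed (so a half turn about y gives the same grasp; the last joint's range is limited). The gripper opens to 93 mm and grips with 3 to 60 N. Pads are 15 mm wide; open, the fingers measure 128 mm over their backs; the gripper's body (75 mm by 188 mm) begins 65 mm behind the grasp point.
Start: joints at [1.172, 0.13, 1.488, -0, 1.523, -0.085], TCP at [0.185, 0.571, 0.238] pointing down, gripper open.
Joint ranges: [-2.96, 2.96], [-0.89, 2.26], [0.02, 2.5], [-1.34, 4.48], [0, 2.73], [-2.66, 2.66]. Speed limits (rad/s): [2.39, 2.39, 2.79, 3.14, 3.14, 3.14].

## Interface

Orientations are given as a rotation vector (axis times angle).
In Python, from plant import robot, imaging, models gives the robot as it stands.
- The arm moves only by the tool carry_out, never from a script. Its argument "motion" is one flat list of numbers, 7 for each row, row after row: the shift along the tool's x, y, z in m, then the turn, a rotation vector about the tool's x, y, z in degrees, then the opening, from -1 (shut) to 1 (fully open). A call has exactly 5 rows; each row shifts and turns the pose as measured when the row begins, along the tool's axes as they then stand; what a row does not reach is not made up. A row lasts 1/10 s, in which the tool goes at most 50 mm and 8.59 degrees, less where a joint would pass 70% of its speed; a pose out of reach is approached as far as the arm can. A call is refused whole if a number of a shift passes 0.05 or a number of a turn 8.59, either way. A call with a gripper value outside its range is refused whole. The fingers move at their own pace and stop on an object; "squeeze" is the grip in N (left out, the last holds). Time passes only in rows, so rows that do not move let the fingers close, or fill a call up. It gives the time, the measured TCP pose, the force and the opening at its end, in the units of the state.
- robot.read_state(): the state, without advancing time (a new reading comes with each control period).
- imaging.read_camera(name): name is "scene" or "top" or "wrist"; returns the picture (480x640x3 uint8, blue, green, red); there is no depth.
- imaging.camera_model(name): a dict with "K" (3x3 intrinsics, pixels), "position" and "orientation" of the camera in the world. Camera axes: x right, y down, z forward; pixel columns grow to the right and rows downward; lengths in m; the calibration is good to about 2 mm. The wrist camera is an equidistant fisheye: a pixel r from the principal point sees the ray r / f radians off the axis. A picture is of the moment at which its call begins: read the wrist's pose just before it. camera_model takes no time and is no camera call; for the wrist camera it gives the pose at the moment of the call.
- robot.close_job(): hands the job in, once; it reports no verdict.
Trained networks look in the newest picture that a camera, given by its name, has taken for a name from the list of things; names that differ only in an ending like _2 or _b are one class to them, and where a whole thing is asked for, a point or a joint stands for the part that bears it (a point fixed in the world has none). Each returns a list of dicts, best first, with "confidence" (0 to 1); they miss things now and then, are a little off and sometimes report something else, mostly with a low value. They report only what shows in the picture. A call takes as long as a camera call. They do not tell look-alikes from the thing itself.
- models.outline_of(camera, thing): "pixels" (480x640 bool, what is visible of it) and "pixel" ([column, row] in pixels, amid what is visible of it).
The state is a dict: "t": time; "q": joint angles; "dq": joint speeds; "joint_torque": joint torques, N m; "tool_pos": TCP position; "orientation": TCP orientation; "force": force on the tool from outside, world axes, zero at the start; "wrist_torque": the same for the moment, N m; "opening": finger opening in m.
Only numpy, scipy, OpenCV 4.12 (cv2) and the standard library are available. Lean on these libraries where they do the work, as an engineer would, in place of code of your own. Each camera call takes 0.05 s, during which the arm holds its last target.

## Working session

There is one attempt and no reset: what is moved stays moved. The work goes in short steps, Python scripts to look and compute and a tool call to move; the robot and the scene stay as the last step left them, time stands still between calls to the robot, and variables do not carry over. Pictures are saved under pics/ and viewed, and the job is handed in when it is done.

Besides the shell and the picture viewer there is one more tool, called after "Call:" as name(argument=value, ...) on one line, values as JSON. carry_out: Moves the arm, as the interface text tells. Its arguments: {"type":"object","properties":{"motion":{"type":"array","items":{"type":"number"}},"squeeze":{"type":"number"}},"required":["motion"]}

```bash
ls; mkdir -p pics; python3 - <<'E'
from plant import robot, imaging, models
import cv2
s=robot.read_state();print(s)
for n in ("scene","top","wrist"):
    im=imaging.read_camera(n);cv2.imwrite(f"pics/{n}0.png",im)
    m=imaging.camera_model(n);print(n,m)
E
```

```text
pics
{'t': 0.0, 'q': array([ 1.17156924e+00,  1.31172485e-01,  1.48930183e+00, -2.39882890e-05,
        1.52301893e+00, -8.54010605e-02]), 'dq': array([ 4.45825165e-04,  7.46285524e-04, -7.02661622e-06, -1.61980199e-05,
       -6.10637296e-05,  9.26743065e-04]), 'joint_torque': array([-1.70000396e-03, -5.59851050e+01, -4.91740429e+01,  7.63754826e-02,
        3.56792333e-02, -2.18776950e-04]), 'tool_pos': array([0.18499065, 0.57018551, 0.23656829]), 'orientation': array([-1.55858171,  0.24669829, -0.24601601]), 'force': array([0.80803424, 0.06893206, 0.01181434]), 'wrist_torque': array([ 0.01717178, -0.0078705 ,  0.00293666]), 'opening': 0.09288809720769188}
scene {'K': array([[550.52512026,   0.        , 324.83520553],
       [  0.        , 550.52512026, 240.67762279],
       [  0.        ,   0.        ,   1.        ]]), 'position': array([ 1.05646846, -0.44296346,  1.22404259]), 'orientation': array([-2.42747775, -0.94735627,  0.25700488])}
top {'K': array([[437.12469194,   0.        , 316.29786564],
       [  0.        , 437.12469194, 238.63309422],
       [  0.        ,   0.        ,   1.        ]]), 'position': array([0.40841865, 0.11511016, 0.96099996]), 'orientation': array([-2.10551882,  2.14611658, -0.2307569 ])}
wrist {'K': array([[371.64829954,   0.        , 314.06257033],
       [  0.        , 371.64829954, 240.80976012],
       [  0.        ,   0.        ,   1.        ]]), 'position': array([0.12296862, 0.59155163, 0.38353709]), 'orientation': array([2.3801685 , 1.72866808, 0.20722665])}
```

View pics/scene0.png

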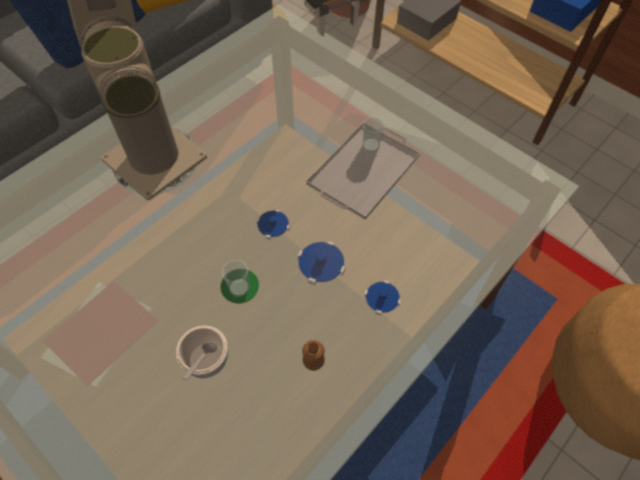

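View pics/top0.png

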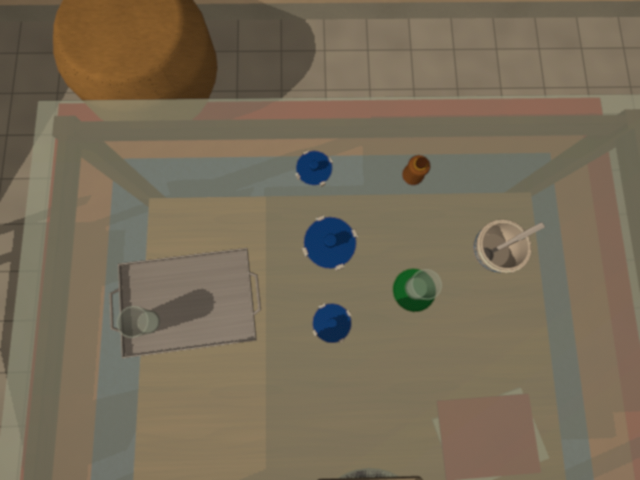

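View pics/wrist0.png

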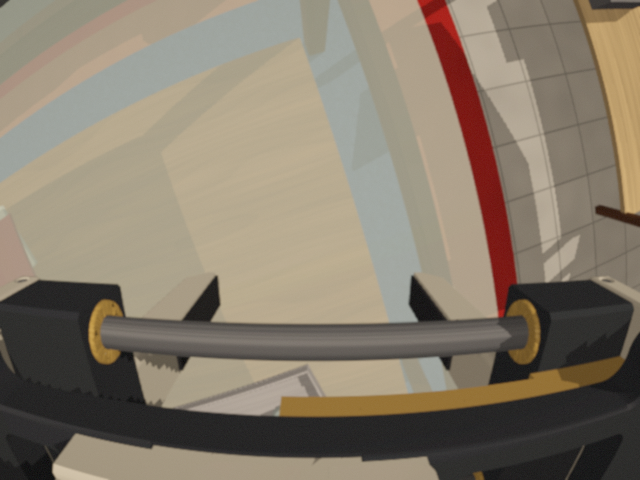

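The scene view shows the bowl with spoon at about (203,350), the coaster glass (238,282), picks (313,353), tray (363,170), and three blue lids (273,224), (321,262) and (382,297). The middle lid is the big one. The top view agrees: bowl (503,246), big lid (330,242), tray (188,302).

```bash
cat > h.py <<'E'
from plant import robot, imaging, models
import cv2, numpy as np
from scipy.spatial.transform import Rotation as R
def rays(m,px,fish=False):
    px=np.atleast_2d(px).astype(float);K=m['K']
    x=(px[:,0]-K[0,2])/K[0,0];y=(px[:,1]-K[1,2])/K[1,1]
    if fish:
        r=np.hypot(x,y)+1e-12;d=np.c_[np.sin(r)*x/r,np.sin(r)*y/r,np.cos(r)]
    else:
        d=np.c_[x,y,np.ones_like(x)]
    return R.from_rotvec(m['orientation']).apply(d)
def onz(m,px,z,fish=False):
    d=rays(m,px,fish);p=m['position'];return p+d*((z-p[2])/d[:,2])[:,None]
def proj(m,P,fish=False):
    c=R.from_rotvec(m['orientation']).inv().apply(np.atleast_2d(P)-m['position']);K=m['K']
    if fish:
        rr=np.hypot(c[:,0],c[:,1])+1e-12;th=np.arctan2(rr,c[:,2]);u=c[:,:2]/rr[:,None]*th[:,None]
    else:u=c[:,:2]/c[:,2:]
    return u*K[0,0]+K[:2,2]
def cont(mask):
    cs,_=cv2.findContours(mask.astype(np.uint8),cv2.RETR_EXTERNAL,cv2.CHAIN_APPROX_NONE)
    return max(cs,key=cv2.contourArea)[:,0,:] if cs else None
E
python3 - <<'E'
from h import *
out={}
for cam in ("top","scene"):
    im=imaging.read_camera(cam);m=imaging.camera_model(cam)
    for th,z in (("bowl",.066),("lid",.0185),("spoon",.05),("tray",.016),("glass_a",0),("coaster",.004),("picks",.085),("lid_knob",.049)):
        for i,o in enumerate(models.outline_of(cam,th)):
            mk=o['pixels'];c=cont(mk)
            if c is None or o['confidence']<.3: continue
            w=onz(m,c,z)[:,:2].astype(np.float32)
            (cc,r)=cv2.minEnclosingCircle(w)
            np.save(f"m_{cam}_{th}_{i}.npy",mk)
            print(cam,th,i,round(o['confidence'],2),np.round(o['pixel']),"area",mk.sum(),"circ",np.round(cc,4),"d",round(2*r,4))
            if th in("tray",): print(cv2.minAreaRect(w))
E
```

```text
top bowl 0 0.91 [504. 247.] area 2156 circ [ 0.5655 -0.2912] d 0.1254
top lid 0 0.66 [315. 167.] area 1048 circ [0.7602 0.0966] d 0.0912
top lid 1 0.56 [332. 245.] area 2158 circ [0.5888 0.0654] d 0.1243
top spoon 0 0.79 [511. 238.] area 309 circ [ 0.5827 -0.328 ] d 0.1431
top tray 0 0.94 [194. 301.] area 11841 circ [0.4671 0.3768] d 0.3395
((0.46631643176078796, 0.37853020429611206), (0.20227983593940735, 0.3210400640964508), 6.091129302978516)
top glass_a 0 0.85 [424. 284.] area 909 circ [ 0.4937 -0.138 ] d 0.0827
top glass_a 1 0.82 [135. 320.] area 1055 circ [0.427  0.4814] d 0.0916
top coaster 0 0.81 [407. 295.] area 842 circ [ 0.4817 -0.1159] d 0.0978
top coaster 1 0.36 [423. 283.] area 819 circ [ 0.4913 -0.137 ] d 0.0801
top picks 0 0.71 [419. 170.] area 624 circ [ 0.7296 -0.1168] d 0.0745
top lid_knob 0 0.91 [330. 242.] area 2180 circ [0.5824 0.0668] d 0.1202
top lid_knob 1 0.83 [333. 323.] area 1257 circ [0.4152 0.068 ] d 0.0854
top lid_knob 2 0.82 [315. 166.] area 977 circ [0.7494 0.0975] d 0.086
scene bowl 0 0.97 [204. 355.] area 2042 circ [ 0.5716 -0.2971] d 0.1289
scene l
[... 394 characters left out ...]
608246, 0.296128511428833), 5.9187188148498535)
scene glass_a 0 0.89 [237. 277.] area 795 circ [ 0.4609 -0.1016] d 0.1086
scene glass_a 1 0.66 [373. 133.] area 607 circ [0.4021 0.5033] d 0.1382
scene coaster 0 0.78 [246. 295.] area 472 circ [ 0.4838 -0.1131] d 0.0961
scene coaster 1 0.53 [204. 352.] area 277 circ [ 0.5611 -0.3082] d 0.1014
scene picks 0 0.57 [315. 358.] area 559 circ [ 0.7625 -0.1422] d 0.068
scene picks 1 0.3 [203. 352.] area 1875 circ [ 0.5803 -0.2994] d 0.1223
scene lid_knob 0 0.77 [319. 262.] area 1558 circ [0.6042 0.0536] d 0.1296
scene lid_knob 1 0.64 [272. 222.] area 670 circ [0.4373 0.0526] d 0.0905
scene lid_knob 2 0.62 [382. 298.] area 863 circ [0.775 0.081] d 0.09
```

```bash
cat > fit.py <<'E'
from h import *
from scipy.optimize import minimize
A=np.linspace(0,2*np.pi,60)
def sil(m,cs,xy,S=4):
    pts=np.vstack([proj(m,np.c_[xy[0]+r*np.cos(A),xy[1]+r*np.sin(A),np.full(60,z)]) for z,r in cs])
    h=cv2.convexHull((pts*S).astype(np.float32)).round().astype(np.int32)
    im=np.zeros((480*S,640*S),np.uint8);cv2.fillConvexPoly(im,h,1);return im
def fit(masks,cs,x0,S=4):
    # masks: {cam:mask}
    M={}
    for c,mk in masks.items():
        h=cv2.convexHull(cont(mk));t=np.zeros((480,640),np.uint8);cv2.fillConvexPoly(t,h,1)
        M[c]=(imaging.camera_model(c),cv2.resize(t,None,fx=S,fy=S,interpolation=cv2.INTER_NEAREST))
    def cost(x):
        v=0
        for m,t in M.values():
            s=sil(m,cs,x);v+=1-(s&t).sum()/((s|t).sum())
        return v
    r=minimize(cost,x0,method='Nelder-Mead',options=dict(initial_simplex=np.array(x0)+np.array([[0,0],[.008,0],[0,.008]]),xatol=2e-4,fatol=1e-4))
    return r.x,r.fun
E
python3 - <<'E'
from fit import *
L=lambda n:np.load(n)
bowl=[(0,.03),(.066,.057),(.072,.052)]
lid=[(.016,.060),(.021,.058)]
gl=[(0,.025),(.088,.031)]
for nm,cs,x0,f in (("bowl",bowl,(.567,-.294),("m_top_bowl_0.npy","m_scene_bowl_0.npy")),
  ("lid",lid,(.585,.066),("m_top_lid_1.npy","m_scene_lid_2.npy")),
  ("picks",[(0,.026),(.07,.026),(.085,.01)],(.75,-.13),("m_top_picks_0.npy","m_scene_picks_0.npy")),
  ("gA",[(z+.004,r) for z,r in gl],(.485,-.12),("m_top_glass_a_0.npy","m_scene_glass_a_0.npy")),
  ("gB",[(z+.003,r) for z,r in gl],(.43,.46),("m_top_glass_a_1.npy","m_scene_glass_a_1.npy"))):
    T,Sc=L(f[0]),L(f[1])
    print(nm,"both",fit({"top":T,"scene":Sc},cs,x0),"top",fit({"top":T},cs,x0)[0],"scene",fit({"scene":Sc},cs,x0)[0])
for c,n in(("top","m_top_tray_0.npy"),("scene","m_scene_tray_0.npy")):
    m=imaging.camera_model(c);w=onz(m,cont(L(n)),.012)[:,:2].astype(np.float32);print(c,cv2.minAreaRect(w),cv2.boxPoints(cv2.minAreaRect(w)))
for c,n in(("top","m_top_spoon_0.npy"),("scene","m_scene_spoon_0.npy")):
    k=cont(L(n));print(c,k[np.argmax(k[:,0])],k[np.argmin(k[:,0])],k[np.argmax(k[:,1])],k[np.argmin(k[:,1])])
t=cv2.imread("pics/top0.png");s=cv2.imread("pics/scene0.png")
a=cv2.resize(t[200:290,450:560],None,fx=5,fy=5,interpolation=cv2.INTER_CUBIC);cv2.imwrite("pics/bt.png",a)
a=cv2.resize(s[310:400,150:260],None,fx=5,fy=5,interpolation=cv2.INTER_CUBIC);cv2.imwrite("pics/bs.png",a)
E
```

```text
bowl both (array([ 0.56672511, -0.29578657]), np.float64(0.22369612972524522)) top [ 0.56510044 -0.2967677 ] scene [ 0.57033933 -0.29549724]
lid both (array([0.59116087, 0.06696277]), np.float64(0.1696536297914265)) top [0.58919107 0.06541179] scene [0.59259375 0.06992187]
picks both (array([ 0.74867871, -0.12998391]), np.float64(0.2887481530658845)) top [ 0.74566163 -0.13031154] scene [ 0.75181302 -0.1313139 ]
gA both (array([ 0.48899007, -0.11918944]), np.float64(0.19453490159037157)) top [ 0.48654125 -0.12169865] scene [ 0.4908577  -0.11826177]
gB both (array([0.42583842, 0.45890136]), np.float64(0.23498764591494026)) top [0.42418255 0.45718953] scene [0.42901548 0.46088991]
top ((0.46656155586242676, 0.37964528799057007), (0.2031361162662506, 0.3223990499973297), 6.091129302978516) [[0.34846202 0.52915734]
 [0.3826718  0.20857844]
 [0.5846611  0.23013324]
 [0.5504513  0.5507121 ]]
scene ((0.4709721803665161, 0.3763607144355774), (0.20609432458877563, 0.29710909724235535), 5.918715476989746) [[0.35315576 0.5134974 ]
 [0.3837929  0.21797211]
 [0.5887886  0.23922402]
 [0.5581515  0.5347493 ]]
top [542 227] [484 248] [489 258] [539 224]
scene [216 348] [182 376] [183 379] [205 343]
```

View pics/bt.png

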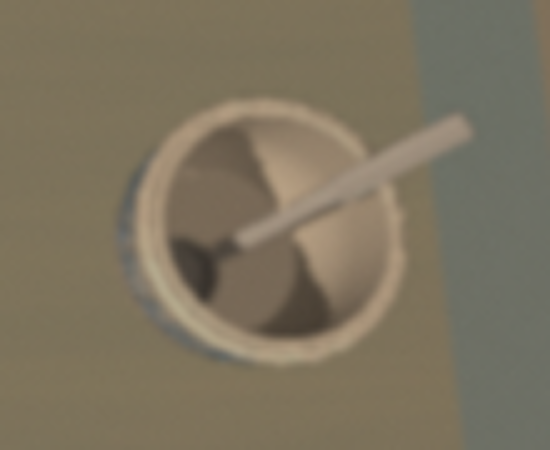

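View pics/bs.png

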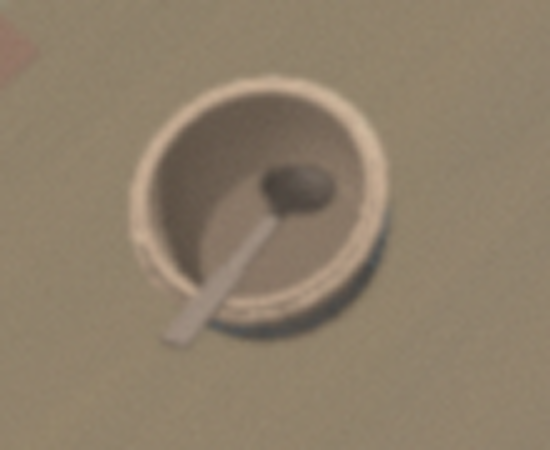

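The crops show the handle end at top pixel (543,225) and scene pixel (185.5,378), and the head inside the bowl at scene pixel (210,347).

```bash
python3 - <<'E'
from h import *
mt=imaging.camera_model("top");ms=imaging.camera_model("scene")
e1=onz(mt,[543,225],.1)[0];e2=onz(ms,[185.5,378],.1)[0];print("end",e1,e2)
# triangulate
d1=rays(mt,[543,225])[0];d2=rays(ms,[185.5,378])[0]
A=np.c_[d1,-d2];s=np.linalg.lstsq(A,ms['position']-mt['position'],rcond=None)[0]
print(mt['position']+s[0]*d1,ms['position']+s[1]*d2)
for c,m,p in(("top",mt,(486.5,254)),("scene",ms,(209.7,347.4))):
    print("headmid",onz(m,p,.02)[0])
# handle near neck: top crop (245,240)-> (499,248); scene (278,213)->(205.6,352.6)
print(onz(mt,[499,248],.033)[0],onz(ms,[205.6,352.6],.033)[0])
s=robot.read_state();print(R.from_rotvec(s['orientation']).as_matrix().round(3))
E
```

```text
end [ 0.60092591 -0.36602698  0.1       ] [ 0.6066842  -0.36186348  0.1       ]
[ 0.60106939 -0.36638559  0.09935826] [ 0.60580438 -0.36170484  0.09780128]
headmid [ 0.55571966 -0.27751927  0.02      ]
headmid [ 0.56001027 -0.27221686  0.02      ]
[ 0.56636777 -0.30071264  0.033     ] [ 0.56791961 -0.28850604  0.033     ]
[[ 0.951 -0.     0.309]
 [-0.309 -0.     0.951]
 [-0.    -1.    -0.   ]]
```

```bash
cat > plan.py <<'E'
from h import *
def frame(y,z):
    y=np.array(y,float);y/=np.linalg.norm(y);z=np.array(z,float);z-=y*(y@z);z/=np.linalg.norm(z)
    return R.from_matrix(np.c_[np.cross(y,z),y,z])
def spoonpose(u,tilt):  # tool tilt (deg) so that x=handle direction raised by tilt
    u=np.array(u)/np.linalg.norm(u);t=np.radians(tilt)
    y=np.r_[u*np.sin(t),-np.cos(t)];z=np.r_[-u[1],u[0],0]
    return frame(y,z)
def plan(P,Rt,N=None,vmax=.045,wmax=8):
    s=robot.read_state();R0=R.from_rotvec(s['orientation']);p0=s['tool_pos']
    rel=R0.inv()*Rt;rv=np.degrees(rel.as_rotvec());d=R0.inv().apply(P-p0)
    n=N or int(max(1,np.ceil(np.linalg.norm(d)/vmax),np.ceil(np.linalg.norm(rv)/wmax)));n=N or -(-n//5)*5
    r=R.from_rotvec(np.radians(rv/n));S=np.zeros((3,3));Q=R.identity()
    for k in range(n):S+=Q.as_matrix();Q=Q*r
    p=np.linalg.solve(S,d)
    print("tcp",p0.round(4),"F",s['force'].round(2),"open",round(s['opening'],4),"t",round(s['t'],2))
    print("rows",n,"shift",p.round(4),"turn",(rv/n).round(2),"total d",d.round(4),"rv",rv.round(1))
E
python3 - <<'E'
from plan import *
u=np.array([.46,-.888]);E=np.array([.6035,-.364,.1])
Rt=spoonpose(u,39);T=Rt.as_matrix()
g=E-.015*T[:,0];print("grasp handle pt",g,"tool y",T[:,1])
tcp=g-.012*T[:,1];print(tcp)
plan(tcp-.07*T[:,1],Rt)
E
```

```text
grasp handle pt [ 0.59813808 -0.35364916  0.09056019] tool y [ 0.28946654 -0.55879628 -0.77714596]
[ 0.59466448 -0.34694361  0.09988595]
tcp [0.1852 0.5707 0.2376] F [1.25 0.17 0.6 ] open 0.0928 t 1.05
rows 25 shift [ 0.0326  0.0155 -0.0174] turn [-0.61  1.71 -1.48] total d [ 0.6414  0.0833 -0.7155] rv [-15.2  42.9 -37. ]
```

```bash
python3 - <<'E'
from plan import *
u=np.array([.46,-.888])
plan(np.array([.575,-.308,.24]),spoonpose(u,0),N=25)
E
```

```text
tcp [0.1852 0.5707 0.2376] F [1.25 0.17 0.6 ] open 0.0928 t 1.05
rows 25 shift [ 0.0352 -0.0001 -0.0177] turn [0.   1.79 0.  ] total d [ 0.642  -0.0024 -0.7155] rv [ 0.  44.6  0. ]
```

Call:
carry_out(motion=[0.0352, 0, -0.0177, 0, 1.79, 0, 1, 0.0352, 0, -0.0177, 0, 1.79, 0, 1, 0.0352, 0, -0.0177, 0, 1.79, 0, 1, 0.0352, 0, -0.0177, 0, 1.79, 0, 1, 0.0352, 0, -0.0177, 0, 1.79, 0, 1], squeeze=30)

```text
t: 1.55
tool_pos: [0.3166, 0.4227, 0.2371]
orientation: [-1.538, 0.367, -0.365]
force: [-0.4, 0.5, 0.5]
opening: 0.0929
```

Call:
carry_out(motion=[0.0352, 0, -0.0177, 0, 1.79, 0, 1, 0.0352, 0, -0.0177, 0, 1.79, 0, 1, 0.0352, 0, -0.0177, 0, 1.79, 0, 1, 0.0352, 0, -0.0177, 0, 1.79, 0, 1, 0.0352, 0, -0.0177, 0, 1.79, 0, 1])

```text
t: 2.05
tool_pos: [0.4273, 0.2505, 0.2377]
orientation: [-1.511, 0.492, -0.493]
force: [0.0, -0.7, -0.3]
opening: 0.0929
```

```bash
python3 - <<'E'
from plan import *
u=np.array([.46,-.888])
plan(np.array([.575,-.308,.24]),spoonpose(u,0))
im=imaging.read_camera("wrist");cv2.imwrite("pics/w1.png",im)
import pickle;pickle.dump(imaging.camera_model("wrist"),open("w1.pkl","wb"))
E
```

```text
tcp [0.4273 0.2505 0.2377] F [ 0.01 -0.67 -0.29] open 0.0929 t 2.05
rows 15 shift [ 0.0347 -0.0002 -0.0175] turn [-0.01  1.77 -0.  ] total d [ 0.448  -0.0036 -0.3646] rv [-0.2 26.6 -0.1]
```

View pics/w1.png

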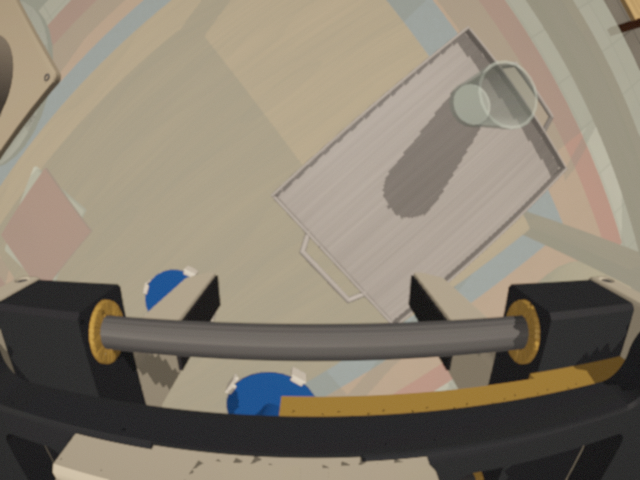

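The wrist view shows the tray with outer rim corners at about (467,30), (276,195), (563,168) and (393,320). The glass stands near (500,97).

Call:
carry_out(motion=[0.0347, 0, -0.0175, 0, 1.77, 0, 0.2, 0.0347, 0, -0.0175, 0, 1.77, 0, 0.2, 0.0347, 0, -0.0175, 0, 1.77, 0, 0.2, 0.0347, 0, -0.0175, 0, 1.77, 0, 0.2, 0.0347, 0, -0.0175, 0, 1.77, 0, 0.2])

```text
t: 2.6
tool_pos: [0.5086, 0.0632, 0.2389]
orientation: [-1.477, 0.614, -0.622]
force: [0.7, 0.4, -0.1]
opening: 0.0583
```

Call:
carry_out(motion=[0.0347, 0, -0.0175, 0, 1.77, 0, 0.2, 0.0347, 0, -0.0175, 0, 1.77, 0, 0.2, 0.0347, 0, -0.0175, 0, 1.77, 0, 0.2, 0.0347, 0, -0.0175, 0, 1.77, 0, 0.2, 0.0347, 0, -0.0175, 0, 1.77, 0, 0.2])

```text
t: 3.1
tool_pos: [0.5583, -0.1321, 0.2396]
orientation: [-1.435, 0.736, -0.746]
force: [-0.6, 0.3, 0.1]
opening: 0.0557
```

```bash
python3 - <<'E'
from plan import *
import pickle
m=pickle.load(open("w1.pkl","rb"))
c=onz(m,[(467,30),(276,195),(393,320),(563,168)],.016,True);print(c,"centre",c.mean(0),[np.linalg.norm(c[i]-c[i-1]).round(3) for i in range(4)])
u=np.array([.46,-.888])
plan(np.array([.575,-.308,.24]),spoonpose(u,0))
im=imaging.read_camera("wrist");cv2.imwrite("pics/w2.png",im)
pickle.dump(imaging.camera_model("wrist"),open("w2.pkl","wb"))
E
```

```text
[[0.36179575 0.49772913 0.016     ]
 [0.38981927 0.22988455 0.016     ]
 [0.57554741 0.24943529 0.016     ]
 [0.55182223 0.51697347 0.016     ]] centre [0.46974617 0.37350561 0.016     ] [np.float64(0.191), np.float64(0.269), np.float64(0.187), np.float64(0.269)]
tcp [ 0.5583 -0.1321  0.2396] F [-0.58  0.35  0.14] open 0.0557 t 3.1
rows 5 shift [ 0.0316 -0.0001 -0.016 ] turn [-0.09  1.62  0.03] total d [ 0.1529 -0.0006 -0.0885] rv [-0.5  8.1  0.1]
```

View pics/w2.png

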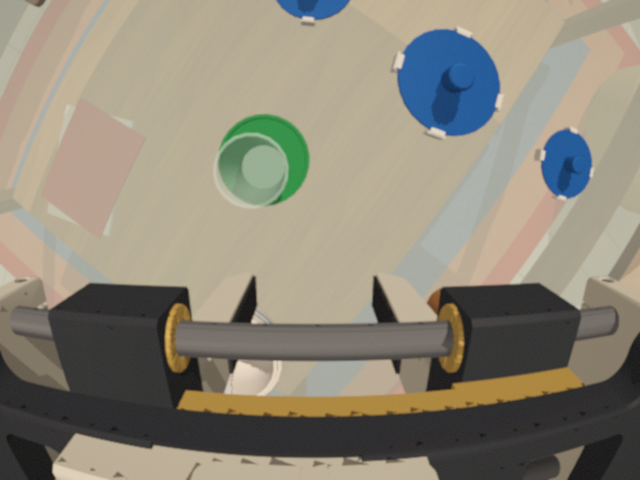

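The wrist view shows the big lid's plate at about (448,82), its knob top at (461,76) and its clips at (399,61), (464,33), (499,101) and (437,132). I compute the lid position from these and move on to the spoon.

Call:
carry_out(motion=[0.0316, 0, -0.016, 0, 1.62, 0, 0, 0.0316, 0, -0.016, 0, 1.62, 0, 0, 0.0316, 0, -0.016, 0, 1.62, 0, 0, 0.0316, 0, -0.016, 0, 1.62, 0, 0, 0.0316, 0, -0.016, 0, 1.62, 0, 0])

```text
t: 3.65
tool_pos: [0.5752, -0.3173, 0.2396]
orientation: [-1.391, 0.849, -0.862]
force: [0.4, 0.3, -0.6]
opening: 0.0463
```

```bash
python3 - <<'E'
from plan import *
import pickle
m=pickle.load(open("w2.pkl","rb"))
print("knob",onz(m,[461,76],.049,True))
c=onz(m,[(399,61),(464,33),(499,101),(437,132)],.018,True);print(c,c.mean(0))
im=cv2.imread("pics/w2.png")
b=(im[...,0].astype(int)-im[...,2]>50).astype(np.uint8)
b[:, :370]=0;b[:,520:]=0;b[220:]=0
w=onz(m,cont(b),.021,True)[:,:2].astype(np.float32);print(cv2.minEnclosingCircle(w),cv2.fitEllipse(w))
u=np.array([.46,-.888]);E=np.array([.6035,-.364,.1])
Rt=spoonpose(u,39);T=Rt.as_matrix()
tcp=E-.015*T[:,0]-.012*T[:,1]
plan(tcp-.07*T[:,1],Rt)
E
```

```text
knob [[0.59086989 0.06066987 0.049     ]]
[[0.53711512 0.04321942 0.018     ]
 [0.57360209 0.11714578 0.018     ]
 [0.64710733 0.082008   0.018     ]
 [0.61081851 0.00802169 0.018     ]] [0.59216076 0.06259872 0.018     ]
((0.5909520387649536, 0.06101994588971138), 0.05690922960639) ((0.5911311507225037, 0.0609876774251461), (0.1107441633939743, 0.11122100800275803), 140.27984619140625)
tcp [ 0.5752 -0.3173  0.2396] F [ 0.38  0.3  -0.63] open 0.0463 t 3.65
rows 5 shift [-0.0064  0.0162  0.0006] turn [-0.06 -0.11 -7.75] total d [-0.0091  0.0853  0.0029] rv [ -0.3  -0.6 -38.8]
```

Call:
carry_out(motion=[-0.0064, 0.0162, 0.0006, 0, 0, -7.75, 0, -0.0064, 0.0162, 0.0006, 0, 0, -7.75, 0, -0.0064, 0.0162, 0.0006, 0, 0, -7.75, 0, -0.0064, 0.0162, 0.0006, 0, 0, -7.75, 0, -0.0064, 0.0162, 0.0006, 0, 0, -7.75, 0])

```text
t: 4.15
tool_pos: [0.5802, -0.3194, 0.154]
orientation: [-1.706, 0.358, -1.386]
force: [-1.0, -1.8, -1.1]
opening: 0.0463
```

```bash
python3 - <<'E'
from plan import *
import pickle
u=np.array([.46,-.888]);E=np.array([.6035,-.364,.1])
Rt=spoonpose(u,39);T=Rt.as_matrix()
tcp=E-.015*T[:,0]-.012*T[:,1]
plan(tcp-.07*T[:,1],Rt)
for n in("top","scene"):
    im=imaging.read_camera(n);m=imaging.camera_model(n)
    s=robot.read_state();RR=R.from_rotvec(s['orientation']).as_matrix();p=s['tool_pos']
    tip=p+.019*RR[:,1]
    for P,c in((tip,(0,0,255)),(p,(0,255,0)),(tip+.02*RR[:,2],(255,0,255)),(tip-.02*RR[:,2],(255,0,255))):
        q=proj(m,P)[0];cv2.circle(im,tuple(int(v) for v in q.round()),1,c,-1)
    a,b=proj(m,p)[0].astype(int)
    cv2.imwrite(f"pics/{n}2.png",cv2.resize(im[max(b-60,0):b+60,a-80:a+80],None,fx=5,fy=5,interpolation=cv2.INTER_CUBIC))
E
```

```text
tcp [ 0.5802 -0.3194  0.154 ] F [-1.02 -1.82 -1.1 ] open 0.0463 t 4.15
rows 5 shift [-0.002  -0.0017  0.    ] turn [-0.   -0.24  0.17] total d [-0.0098 -0.0085 -0.0001] rv [-0.  -1.2  0.8]
```

View pics/top2.png

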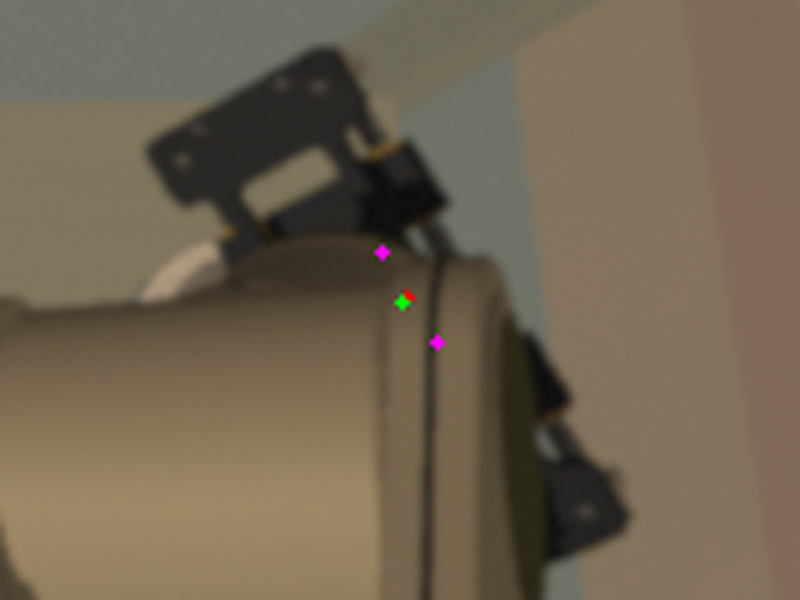

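View pics/scene2.png

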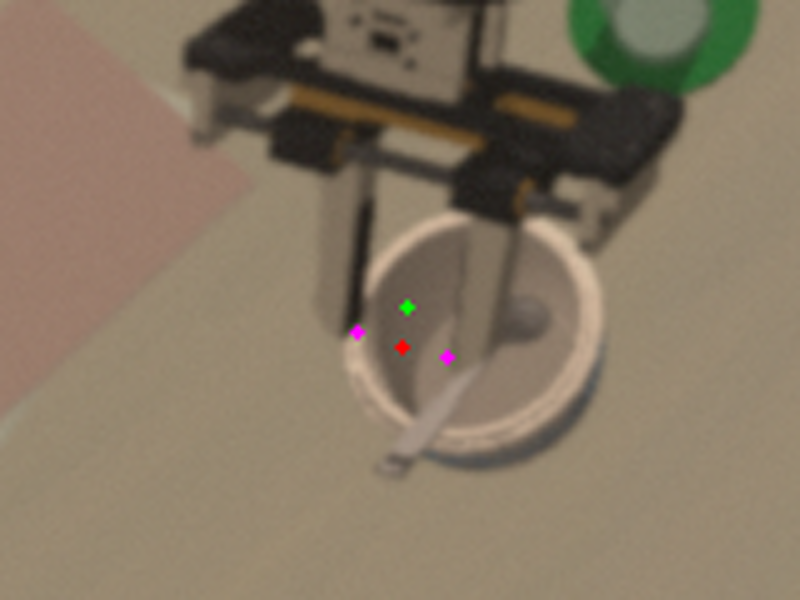

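In the scene crop the fingertips at (355,335) and (465,355) straddle the handle line, and the handle end is at (393,465). I go down to the grasp pose.

Call:
carry_out(motion=[-0.002, 0.0123, 0, 0, -0.24, 0.17, 0, -0.002, 0.0123, 0, 0, -0.24, 0.17, 0, -0.002, 0.0123, 0, 0, -0.24, 0.17, 0, -0.002, 0.0123, 0, 0, -0.24, 0.17, 0, -0.002, 0.0123, 0, 0, -0.24, 0.17, 0])

```text
t: 4.75
tool_pos: [0.5971, -0.3503, 0.0988]
orientation: [-1.711, 0.37, -1.346]
force: [-0.3, -0.3, 1.1]
opening: 0.0463
```

```bash
cat > look.py <<'E'
from plan import *
import sys
def look(tag,cams=("top","scene"),P=None,w=80,h=60,k=5):
    for n in cams:
        im=imaging.read_camera(n);m=imaging.camera_model(n)
        s=robot.read_state();RR=R.from_rotvec(s['orientation']).as_matrix();p=s['tool_pos']
        if n!="wrist":
            tip=p+.019*RR[:,1]
            if P is None:
                for q_,c in((tip,(0,0,255)),(p,(0,255,0))):
                    q=proj(m,q_)[0];cv2.circle(im,tuple(int(v) for v in q.round()),0,c,-1)
            a,b=proj(m,p if P is None else P)[0].astype(int);a=min(max(a,w),640-w);b=min(max(b,h),480-h)
            print(n,"crop origin",a-w,b-h)
            im=cv2.resize(im[b-h:b+h,a-w:a+w],None,fx=k,fy=k,interpolation=cv2.INTER_CUBIC)
        cv2.imwrite(f"pics/{n}_{tag}.png",im)
E
python3 - <<'E'
from look import *
u=np.array([.46,-.888]);E=np.array([.6035,-.364,.1])
Rt=spoonpose(u,39);T=Rt.as_matrix()
tcp=E-.015*T[:,0]-.012*T[:,1]
plan(tcp,Rt);look("3",("scene",),k=5)
E
```

```text
tcp [ 0.5971 -0.3503  0.0988] F [-0.28 -0.32  1.09] open 0.0463 t 4.75
rows 5 shift [-0.0005 -0.0007 -0.0001] turn [ 0.02  0.01 -0.16] total d [-0.0026 -0.0034 -0.0006] rv [ 0.1  0.1 -0.8]
scene crop origin 106 311
```

View pics/scene_3.png

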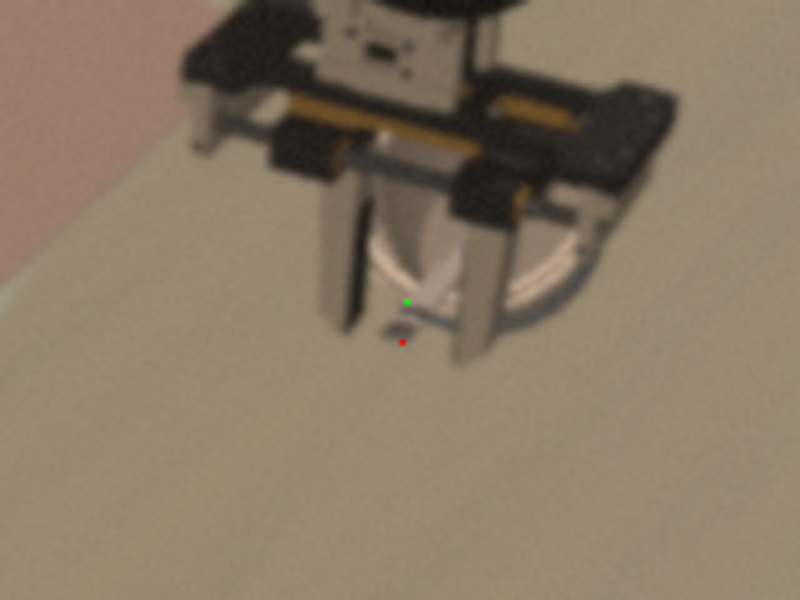

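The handle end lies between the fingers, near crop (400,325). A small correction first, then I close on it.

Call:
carry_out(motion=[-0.002, -0.0015, 0, 0, 0, 0, 0, -0.002, -0.0015, 0, 0, 0, 0, 0, 0, 0, 0, 0, 0, 0, -1, 0, 0, 0, 0, 0, 0, -1, 0, 0, 0, 0, 0, 0, -1], squeeze=25)

```text
t: 5.3
tool_pos: [0.5972, -0.3501, 0.1018]
orientation: [-1.708, 0.373, -1.352]
force: [0.2, 0.1, -0.3]
opening: 0.0268
```

Call:
carry_out(motion=[0, 0, 0, 0, 0, 0, -1, 0, 0, 0, 0, 0, 0, -1, 0, 0, 0, 0, 0, 0, -1, 0, 0, 0, 0, 0, 0, -1, 0, 0, 0, 0, 0, 0, -1], squeeze=40)

```text
t: 5.8
tool_pos: [0.5976, -0.3496, 0.1027]
orientation: [-1.707, 0.371, -1.352]
force: [-0.5, -0.4, 0.3]
opening: 0.0107
```

```bash
python3 - <<'E'
from look import *
s=robot.read_state();print(R.from_rotvec(s['orientation']).as_matrix().round(3),s['tool_pos'],s['opening'],s['force']);look("4",("scene",),k=5)
E
```

```text
[[ 0.357  0.284  0.89 ]
 [-0.699 -0.551  0.457]
 [ 0.62  -0.785  0.002]] [ 0.59760122 -0.34955964  0.10270306] 0.01069658374872984 [-0.46850446 -0.39237736  0.27772139]
scene crop origin 106 310
```

View pics/scene_4.png

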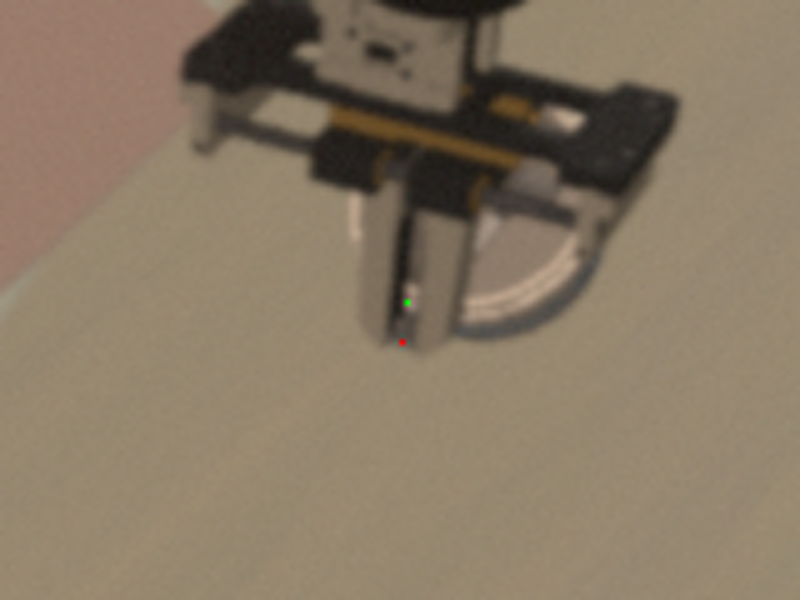

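Call:
carry_out(motion=[0, 0, 0, 0, 0, 0, -1, 0, 0, 0, 0, 0, 0, -1, 0, 0, 0, 0, 0, 0, -1, 0, 0, 0, 0, 0, 0, -1, 0, 0, 0, 0, 0, 0, -1])

```text
t: 6.35
tool_pos: [0.5976, -0.3496, 0.1026]
orientation: [-1.707, 0.371, -1.352]
force: [2.1, -1.1, 1.1]
opening: 0.0107
```

Call:
carry_out(motion=[0.0074, -0.0094, 0, 0, 0, 0, -1, 0.0074, -0.0094, 0, 0, 0, 0, -1, 0.0074, -0.0094, 0, 0, 0, 0, -1, 0.0074, -0.0094, 0, 0, 0, 0, -1, 0.0074, -0.0094, 0, 0, 0, 0, -1])

```text
t: 6.85
tool_pos: [0.5965, -0.3491, 0.1657]
orientation: [-1.708, 0.374, -1.349]
force: [0.1, -0.1, -0.5]
opening: 0.0106
```

Call:
carry_out(motion=[0.0124, -0.0157, 0, 0, 0, 0, -1, 0.0124, -0.0157, 0, 0, 0, 0, -1, 0.0124, -0.0157, 0, 0, 0, 0, -1, 0.0124, -0.0157, 0, 0, 0, 0, -1, 0.0124, -0.0157, 0, 0, 0, 0, -1])

```text
t: 7.35
tool_pos: [0.5961, -0.3487, 0.2738]
orientation: [-1.706, 0.372, -1.349]
force: [0.9, -0.8, -0.5]
opening: 0.0109
```

```bash
python3 - <<'E'
from look import *
s=robot.read_state();print(s['tool_pos'],s['opening'],s['force']);look("5",("scene","wrist"),k=5)
E
```

```text
[ 0.5961059  -0.34869488  0.27378604] 0.010891536094781195 [ 0.86124324 -0.82502501 -0.53777401]
scene crop origin 87 278
```

View pics/scene_5.png

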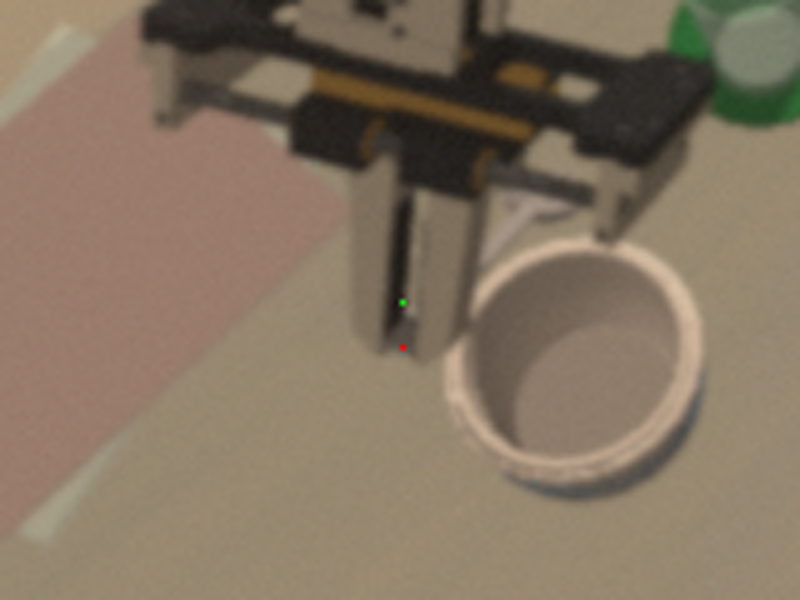

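View pics/wrist_5.png

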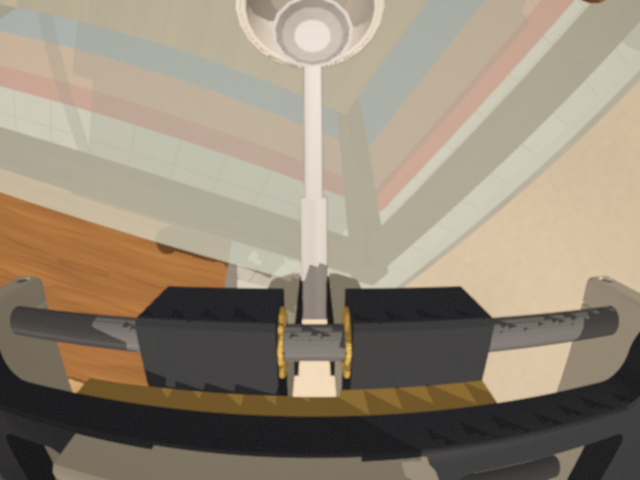

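The bowl is empty. The wrist view shows the spoon held straight, head at (312,32) and width step at (314,198). I work out how it sits in the tool frame from these.

```bash
python3 - <<'E'
from plan import *
from scipy.optimize import least_squares
m=imaging.camera_model("wrist");s=robot.read_state();R0=R.from_rotvec(s['orientation']);p0=s['tool_pos']
o=R0.inv().apply(m['position']-p0);print("cam in tool",o)
def ray(px): return R0.inv().apply(rays(m,px,True))[0]
r1=ray([314,198]);r2=ray([312,32])
print("step",o+.171*r1,"head",o+.178*r2)
# fit: step-s distance 58, head widest ~132 ; plane z~0
def pt(px,d): return o+d*ray(px)
def f(x):
    a=pt([314,198],x[0]);b=pt([312,32],x[1]);return [np.linalg.norm(a-b)-.0735,(x[0]-.171)*.2,(x[1]-.178)*.2]
r=least_squares(f,[.171,.178]);a=pt([314,198],r.x[0]);b=pt([312,32],r.x[1])
print(r.x,a,b,"pitch",np.degrees(np.arctan2(b[1]-a[1],-(b[0]-a[0]))))
E
```

```text
cam in tool [-0.06607305 -0.14732973  0.00029599]
step [-0.04518689  0.02238994  0.00025068] head [-0.12277795  0.02139422 -0.00058785]
[0.16620419 0.17027124] [-0.04577266  0.01763004  0.00025195] [-0.12031583  0.01406823 -0.00054948] pitch -2.7356190989857367
```

Call:
carry_out(motion=[0, 0, 0, 0, 0, 8, -1, 0, 0, 0, 0, 0, 8, -1, 0, 0, 0, 0, 0, 8, -1, 0, 0, 0, 0, 0, 8, -1, 0, 0, 0, 0, 0, 8, -1])

```text
t: 7.95
tool_pos: [0.5941, -0.3416, 0.2715]
orientation: [-1.366, 0.878, -0.802]
force: [1.0, -0.1, -0.9]
opening: 0.0103
```

```bash
cat >> plan.py <<'E'
TC=np.array([.470,.3735]);TY=np.array([-.1,.995])
UP=-TY
PL=TC-.047*TY+.063*UP
E
python3 - <<'E'
from plan import *
plan(np.r_[PL,.24],spoonpose(UP,-2))
E
```

```text
tcp [ 0.5941 -0.3416  0.2715] F [ 0.99 -0.07 -0.88] open 0.0103 t 7.95
rows 15 shift [-0.0409  0.004   0.005 ] turn [ 0.05  1.47 -0.09] total d [-0.5857  0.0657  0.1825] rv [ 0.8 22.1 -1.3]
```

Call:
carry_out(motion=[-0.0409, 0.004, 0.005, 0.05, 1.47, -0.09, -1, -0.0409, 0.004, 0.005, 0.05, 1.47, -0.09, -1, -0.0409, 0.004, 0.005, 0.05, 1.47, -0.09, -1, -0.0409, 0.004, 0.005, 0.05, 1.47, -0.09, -1, -0.0409, 0.004, 0.005, 0.05, 1.47, -0.09, -1])

```text
t: 8.45
tool_pos: [0.5317, -0.1503, 0.2361]
orientation: [-1.32, 1.022, -0.884]
force: [0.3, -0.3, -0.4]
opening: 0.0109
```

Call:
carry_out(motion=[-0.0409, 0.001, 0.005, 0.05, 1.47, -0.09, -1, -0.0409, 0.001, 0.005, 0.05, 1.47, -0.09, -1, -0.0409, 0.001, 0.005, 0.05, 1.47, -0.09, -1, -0.0409, 0.001, 0.005, 0.05, 1.47, -0.09, -1, -0.0409, 0.001, 0.005, 0.05, 1.47, -0.09, -1])

```text
t: 8.95
tool_pos: [0.493, 0.0604, 0.2411]
orientation: [-1.278, 1.127, -0.989]
force: [0.6, 0.3, -0.8]
opening: 0.0107
```

```bash
python3 - <<'E'
from plan import *
plan(np.r_[PL,.2],spoonpose(UP,-2))
E
```

```text
tcp [0.493  0.0604 0.2411] F [ 0.62  0.25 -0.77] open 0.0107 t 8.95
rows 5 shift [-0.0401  0.0105  0.0043] turn [ 0.5   1.13 -0.44] total d [-0.1984  0.055   0.0304] rv [ 2.5  5.6 -2.2]
```

Call:
carry_out(motion=[-0.0401, 0.01, 0.0043, 0.5, 1.13, -0.44, -1, -0.0401, 0.01, 0.0043, 0.5, 1.13, -0.44, -1, -0.0401, 0.01, 0.0043, 0.5, 1.13, -0.44, -1, -0.0401, 0.01, 0.0043, 0.5, 1.13, -0.44, -1, -0.0401, 0.01, 0.0043, 0.5, 1.13, -0.44, -1])

```text
t: 9.45
tool_pos: [0.4785, 0.2717, 0.1993]
orientation: [-1.227, 1.155, -1.117]
force: [0.0, 0.3, 0.3]
opening: 0.0107
```

```bash
python3 - <<'E'
from look import *
plan(np.r_[PL,.06],spoonpose(UP,-2))
look("6",("top","wrist"),w=100,h=75,k=4)
E
```

```text
tcp [0.4785 0.2717 0.1993] F [0.05 0.32 0.26] open 0.0107 t 9.45
rows 5 shift [0.0025 0.0278 0.0003] turn [-0.03 -0.08  0.03] total d [0.0124 0.139  0.0015] rv [-0.1 -0.4  0.1]
top crop origin 114 213
```

View pics/wrist_6.png

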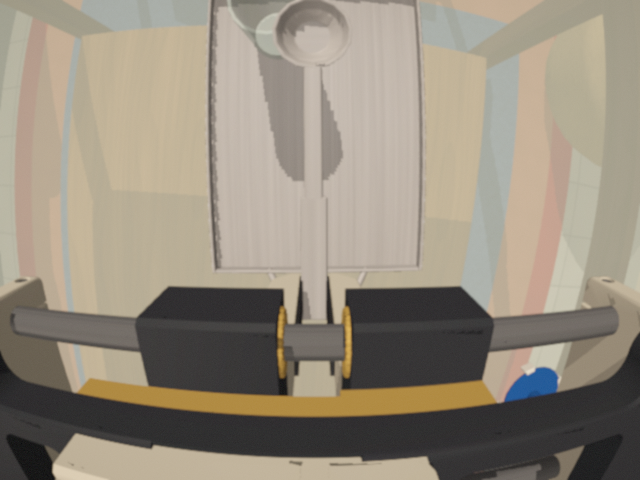

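View pics/top_6.png

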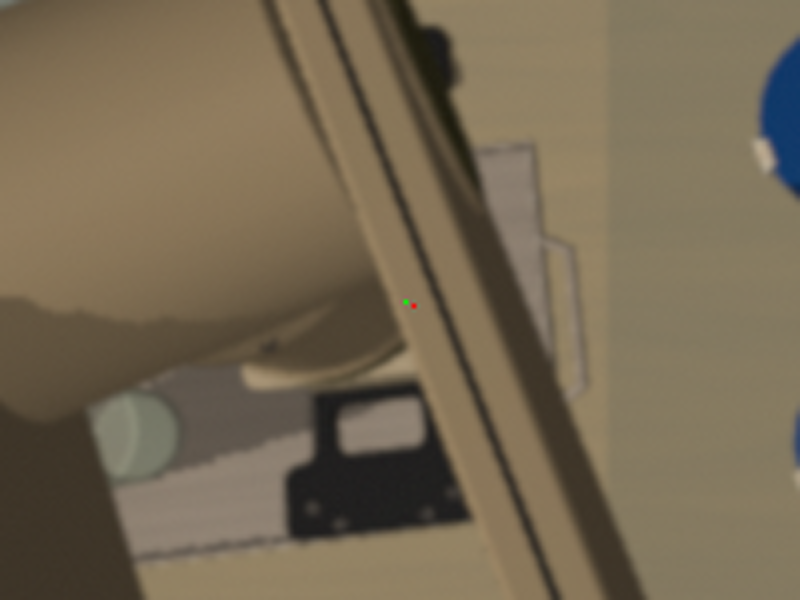

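The wrist view shows the spoon centred between the tray's side rims (columns 215 to 420), with the near rim at row 268. I descend.

```bash
python3 - <<'E'
from plan import *
m=imaging.camera_model("wrist");print(onz(m,[[316,270],[212,150],[423,150]],.016,True),PL)
E
```

```text
[[0.48172962 0.23979168 0.016     ]
 [0.37729122 0.34149044 0.016     ]
 [0.56737216 0.36036104 0.016     ]] [0.481   0.26405]
```

Call:
carry_out(motion=[0.0025, 0.0278, 0.0003, 0, 0, 0, -1, 0.0025, 0.0278, 0.0003, 0, 0, 0, -1, 0.0025, 0.0278, 0.0003, 0, 0, 0, -1, 0.0025, 0.0278, 0.0003, 0, 0, 0, -1, 0.002, 0.02, 0.0003, 0, 0, 0, -1])

```text
t: 10.05
tool_pos: [0.4796, 0.2673, 0.0629]
orientation: [-1.23, 1.148, -1.11]
force: [-0.4, 0.1, -0.7]
opening: 0.0105
```

```bash
python3 - <<'E'
from plan import *
plan(np.r_[PL,.03],spoonpose(UP,-2))
E
```

```text
tcp [0.4796 0.2673 0.0629] F [-0.43  0.13 -0.71] open 0.0105 t 10.05
rows 5 shift [0.0009 0.0066 0.0002] turn [-0.03  0.02  0.02] total d [0.0045 0.0328 0.001 ] rv [-0.2  0.1  0.1]
```

Call:
carry_out(motion=[0, 0.0066, 0, 0, 0, 0, -1, 0, 0.0066, 0, 0, 0, 0, -1, 0, 0.0066, 0, 0, 0, 0, -1, 0, 0.0066, 0, 0, 0, 0, -1, 0, 0.004, 0, 0, 0, 0, -1])

```text
t: 10.55
tool_pos: [0.4784, 0.2662, 0.029]
orientation: [-1.233, 1.151, -1.111]
force: [0.2, -0.7, -0.2]
opening: 0.0105
```

Call:
carry_out(motion=[0, 0.002, 0, 0, 0, 0, -1, 0, 0.002, 0, 0, 0, 0, -1, 0, 0.002, 0, 0, 0, 0, -1, 0, 0, 0, 0, 0, 0, -1, 0, 0, 0, 0, 0, 0, -1])

```text
t: 11.05
tool_pos: [0.4796, 0.2672, 0.024]
orientation: [-1.231, 1.149, -1.111]
force: [-0.5, -0.3, 0.3]
opening: 0.0107
```

Call:
carry_out(motion=[0, 0.001, 0, 0, 0, 0.5, -1, 0, 0.001, 0, 0, 0, 0.5, -1, 0, 0, 0, 0, 0, 0.5, -1, 0, 0, 0, 0, 0, 0, -1, 0, 0, 0, 0, 0, 0, -1])

```text
t: 11.55
tool_pos: [0.4801, 0.2672, 0.0228]
orientation: [-1.21, 1.163, -1.09]
force: [0.3, 0.3, -0.1]
opening: 0.0106
```

```bash
python3 - <<'E'
from look import *
plan(np.r_[PL,.022],spoonpose(UP,-3))
look("7",("scene","wrist"),w=80,h=60,k=5)
E
```

```text
tcp [0.4801 0.2672 0.0228] F [ 0.29  0.26 -0.09] open 0.0106 t 11.55
rows 5 shift [0.0007 0.0001 0.0001] turn [-0.04  0.01 -0.1 ] total d [0.0033 0.0006 0.0006] rv [-0.2  0.1 -0.5]
scene crop origin 259 130
```

View pics/wrist_7.png

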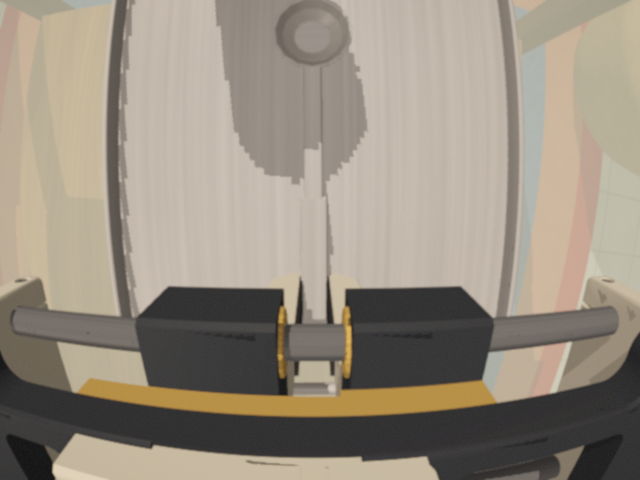

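View pics/scene_7.png

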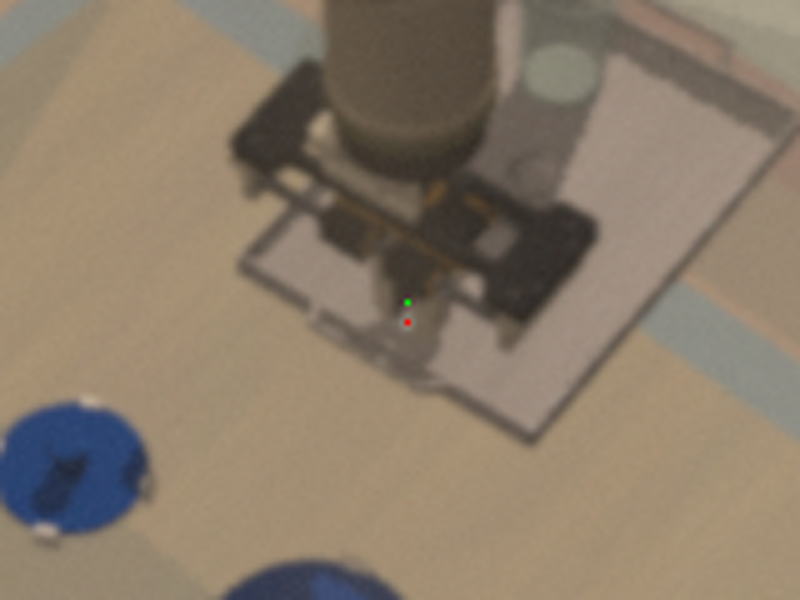

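Call:
carry_out(motion=[0, 0.001, 0, 0, 0, 0.4, -1, 0, 0.001, 0, 0, 0, 0.4, -1, 0, 0.001, 0, 0, 0, 0.4, -1, 0, 0, 0, 0, 0, 0, -1, 0, 0, 0, 0, 0, 0, -1])

```text
t: 12.15
tool_pos: [0.4804, 0.267, 0.0231]
orientation: [-1.197, 1.172, -1.073]
force: [0.3, -0.1, -0.9]
opening: 0.0111
```

Call:
carry_out(motion=[0, 0.003, 0, 0, 0, 0, -1, 0, 0.003, 0, 0, 0, 0, -1, 0, 0, 0, 0, 0, 0, -1, 0, 0, 0, 0, 0, 0, -1, 0, 0, 0, 0, 0, 0, -1])

```text
t: 12.65
tool_pos: [0.4813, 0.2676, 0.0234]
orientation: [-1.198, 1.171, -1.073]
force: [-0.3, 1.2, -0.5]
opening: 0.0107
```

```bash
python3 - <<'E'
from plan import *
plan(np.r_[PL,.02],spoonpose(UP,0))
E
```

```text
tcp [0.4813 0.2676 0.0234] F [-0.26  1.19 -0.47] open 0.0107 t 12.65
rows 5 shift [ 0.0007  0.0006 -0.0001] turn [-0.03  0.05 -0.93] total d [ 0.0037  0.0031 -0.0007] rv [-0.1  0.2 -4.6]
```

Call:
carry_out(motion=[0, 0, 0, 0, 0, -1.5, -1, 0, 0, 0, 0, 0, -1.5, -1, 0, 0, 0, 0, 0, -1, -1, 0, 0, 0, 0, 0, 0, -1, 0, 0, 0, 0, 0, 0, -1])

```text
t: 13.15
tool_pos: [0.4811, 0.2677, 0.0223]
orientation: [-1.251, 1.134, -1.127]
force: [-2.1, -2.1, 3.3]
opening: 0.0109
```

```bash
python3 - <<'E'
from look import *
plan(np.r_[PL,.02],spoonpose(UP,0))
look("8",("wrist",))
E
```

```text
tcp [0.4811 0.2677 0.0223] F [-2.09 -2.13  3.28] open 0.0109 t 13.15
rows 5 shift [ 0.0007  0.0005 -0.0001] turn [-0.02  0.06 -0.08] total d [ 0.0037  0.0023 -0.0005] rv [-0.1  0.3 -0.4]
```

View pics/wrist_8.png

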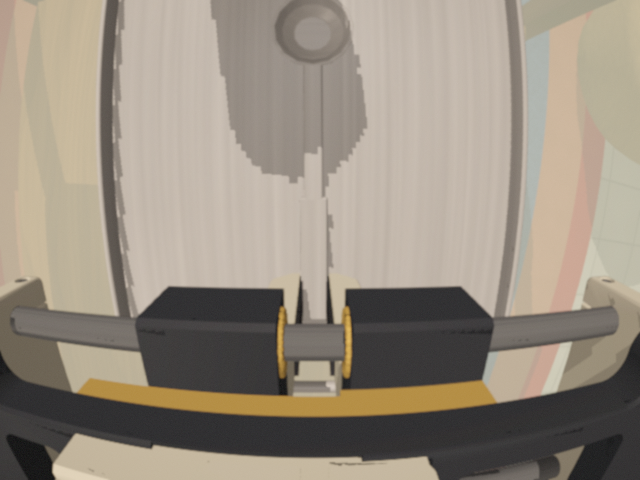

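The upward force reads 3.3 N, so the spoon rests on the tray. I release it gently.

Call:
carry_out(motion=[0, 0, 0, 0, 0, 0, -0.5, 0, 0, 0, 0, 0, 0, -0.5, 0, 0, 0, 0, 0, 0, -0.5, 0, 0, 0, 0, 0, 0, -0.4, 0, 0, 0, 0, 0, 0, -0.4], squeeze=10)

```text
t: 13.7
tool_pos: [0.4819, 0.2677, 0.0224]
orientation: [-1.248, 1.134, -1.127]
force: [-0.2, 1.6, 1.4]
opening: 0.0272
```

```bash
python3 - <<'E'
from look import *
plan(np.r_[PL,.02],spoonpose(UP,0))
look("9",("wrist",))
E
```

```text
tcp [0.4819 0.2677 0.0224] F [-0.23  1.64  1.42] open 0.0272 t 13.7
rows 5 shift [ 0.0007  0.0005 -0.0003] turn [-0.04  0.04 -0.1 ] total d [ 0.0036  0.0023 -0.0013] rv [-0.2  0.2 -0.5]
```

View pics/wrist_9.png

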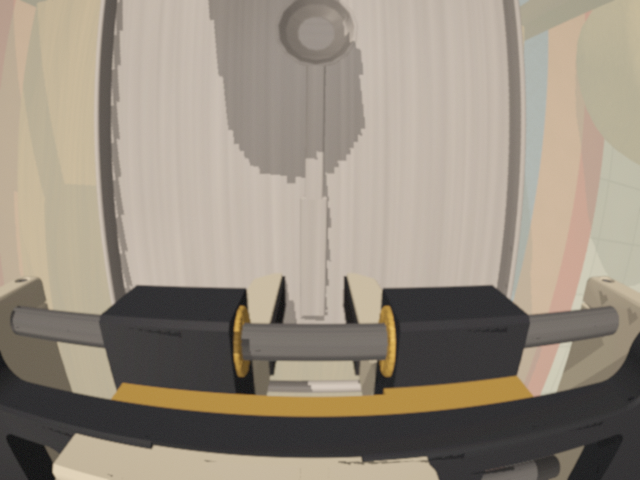

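The spoon lies flat on the tray between the open fingers. I rise and go to the lid.

Call:
carry_out(motion=[0, -0.01, 0, 0, 0, 0, -0.4, 0, -0.03, 0, 0, 0, 0, -0.4, 0, -0.045, 0, 0, 0, 0, -0.4, 0, -0.045, 0, 0, 0, 0, 0.2, 0, -0.045, 0, 0, 0, 0, 0.4])

```text
t: 14.25
tool_pos: [0.4744, 0.2632, 0.1947]
orientation: [-1.267, 1.145, -1.123]
force: [0.8, 0.1, -0.6]
opening: 0.0395
```

```bash
python3 - <<'E'
from look import *
plan(np.array([.591,.085,.17]),spoonpose(UP,0))
look("10",("wrist",))
E
```

```text
tcp [0.4744 0.2632 0.1947] F [ 0.77  0.07 -0.61] open 0.0395 t 14.25
rows 5 shift [0.0379 0.0047 0.0196] turn [ 0.19  0.04 -0.03] total d [0.1894 0.0226 0.0979] rv [ 0.9  0.2 -0.2]
```

View pics/wrist_10.png

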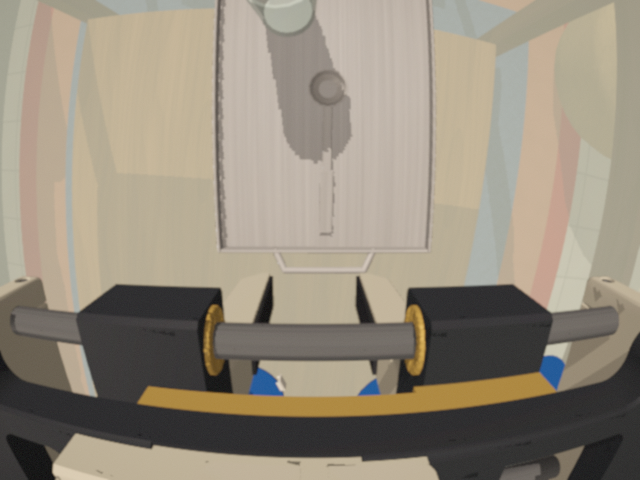

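```bash
python3 - <<'E'
from look import *
plan(np.array([.591,-.03,.2]),spoonpose(UP,0))
E
```

```text
tcp [0.4783 0.2649 0.2044] F [3.73 2.14 5.69] open 0.0434 t 14.3
rows 10 shift [0.0305 0.0003 0.0082] turn [ 0.03  0.02 -0.04] total d [0.3051 0.002  0.0815] rv [ 0.3  0.2 -0.4]
```

Call:
carry_out(motion=[0.0305, 0, 0.0082, 0, 0, 0, 0.5, 0.0305, 0, 0.0082, 0, 0, 0, 0.5, 0.0305, 0, 0.0082, 0, 0, 0, 0.5, 0.0305, 0, 0.0082, 0, 0, 0, 0.5, 0.0305, 0, 0.0082, 0, 0, 0, 0.5])

```text
t: 14.8
tool_pos: [0.5376, 0.118, 0.2121]
orientation: [-1.248, 1.127, -1.121]
force: [-0.0, -0.6, -0.8]
opening: 0.0697
```

Call:
carry_out(motion=[0.0305, 0, 0.0082, 0, 0, 0, 0.3, 0.0305, 0, 0.0082, 0, 0, 0, 0.3, 0.0305, 0, 0.0082, 0, 0, 0, 0.3, 0.0305, 0, 0.0082, 0, 0, 0, 0.3, 0.0305, 0, 0.0082, 0, 0, 0, 0.3])

```text
t: 15.3
tool_pos: [0.5958, -0.035, 0.2124]
orientation: [-1.247, 1.127, -1.12]
force: [0.9, 0.8, -1.2]
opening: 0.06
```

```bash
python3 - <<'E'
from look import *
plan(np.array([.591,.064,.12]),spoonpose(UP,0))
m=imaging.camera_model("wrist")
look("11",("wrist",))
im=cv2.imread("pics/wrist_11.png")
b=(im[...,0].astype(int)-im[...,2]>50).astype(np.uint8);b[270:]=0
c=cont(b);w=onz(m,c,.021,True)[:,:2].astype(np.float32);print(cv2.minEnclosingCircle(w),cv2.fitEllipse(w),c.mean(0))
E
```

```text
tcp [ 0.5958 -0.035   0.2124] F [ 0.91  0.81 -1.17] open 0.06 t 15.3
rows 5 shift [-0.0197  0.0186  0.0011] turn [-0.08  0.14 -0.13] total d [-0.0979  0.0936  0.0057] rv [-0.4  0.7 -0.7]
((0.5901992917060852, 0.06833618879318237), 0.057044632732868195) ((0.5902906656265259, 0.06846242398023605), (0.1116141751408577, 0.11167354881763458), 55.015689849853516) [319.10541311 115.45868946]
```

View pics/wrist_11.png

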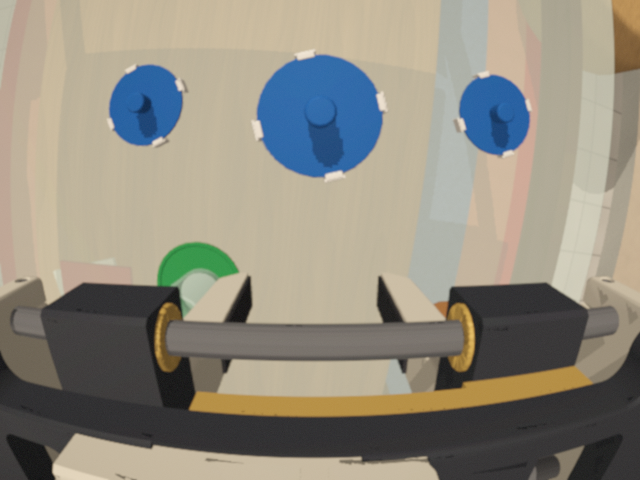

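The wrist view shows the big lid centred at (320,116) with its knob at (320,110). Averaged over the cameras it is at about (0.5905, 0.0665).

Call:
carry_out(motion=[-0.02, 0.0186, 0.0011, -0.08, 0.14, -0.13, 0.3, -0.02, 0.0186, 0.0011, -0.08, 0.14, -0.13, 0.3, -0.02, 0.0186, 0.0011, -0.08, 0.14, -0.13, 0.3, -0.02, 0.0186, 0.0011, -0.08, 0.14, -0.13, 0.3, -0.02, 0.0186, 0.0011, -0.08, 0.14, -0.13, 0.3])

```text
t: 15.85
tool_pos: [0.5951, 0.0579, 0.1218]
orientation: [-1.248, 1.138, -1.151]
force: [-0.1, -0.1, -0.7]
opening: 0.0607
```

```bash
python3 - <<'E'
from look import *
plan(np.array([.5905,.0665,.047]),spoonpose(UP,0),N=5)
look("12",("wrist","scene"))
E
```

```text
tcp [0.5951 0.0579 0.1218] F [-0.07 -0.07 -0.67] open 0.0607 t 15.85
rows 5 shift [-0.0018  0.015  -0.0008] turn [-0.07 -0.15  0.06] total d [-0.0093  0.0747 -0.0043] rv [-0.4 -0.7  0.3]
scene crop origin 238 182
```

View pics/wrist_12.png

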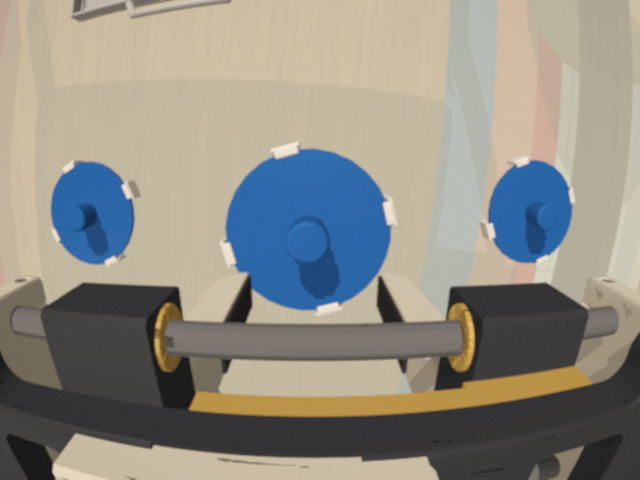

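View pics/scene_12.png

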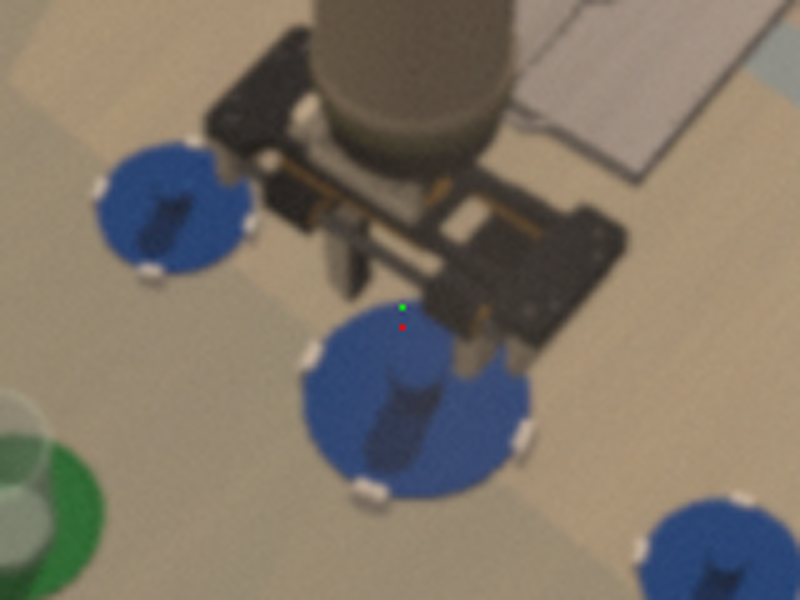

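```bash
python3 - <<'E'
from look import *
m=imaging.camera_model("wrist");print(onz(m,[307,242],.049,True))
im=cv2.imread("pics/wrist_12.png")
b=(im[...,0].astype(int)-im[...,2]>50).astype(np.uint8);b[:,:200]=0;b[:,420:]=0
c=cont(b);w=onz(m,c,.021,True)[:,:2].astype(np.float32);print(cv2.minEnclosingCircle(w),cv2.fitEllipse(w))
plan(np.array([.590,.066,.047]),spoonpose(UP,0),N=5)
E
```

```text
[[0.58727467 0.07174421 0.049     ]]
((0.5869743824005127, 0.07124491035938263), 0.05640830472111702) ((0.587288498878479, 0.07132045179605484), (0.10998277366161346, 0.1107826828956604), 36.498619079589844)
tcp [0.5927 0.0595 0.119 ] F [-0.54 -0.32 -0.03] open 0.0609 t 15.95
rows 5 shift [-0.0014  0.0144 -0.0004] turn [-0.01 -0.12  0.04] total d [-0.007   0.0719 -0.0022] rv [-0.  -0.6  0.2]
```

Call:
carry_out(motion=[-0.002, 0.0142, -0.0006, 0, 0, 0, 0.3, -0.002, 0.0142, -0.0006, 0, 0, 0, 0.3, -0.002, 0.0142, -0.0006, 0, 0, 0, 0.3, -0.002, 0.0142, -0.0006, 0, 0, 0, 0.3, -0.002, 0.0142, -0.0006, 0, 0, 0, 0.3])

```text
t: 16.45
tool_pos: [0.5912, 0.0675, 0.0468]
orientation: [-1.248, 1.136, -1.15]
force: [-0.6, 0.2, 0.2]
opening: 0.0604
```

```bash
python3 - <<'E'
from look import *
plan(np.array([.5885,.0695,.047]),spoonpose(UP,0),N=5)
look("13",("wrist","scene"))
plan(np.array([.5885,.0695,.047]),spoonpose(UP,0),N=5)
E
```

```text
tcp [0.5912 0.0675 0.0468] F [-0.63  0.25  0.25] open 0.0604 t 16.45
rows 5 shift [-0.0004 -0.     -0.0005] turn [-0.07 -0.13  0.06] total d [-0.0022 -0.0002 -0.0026] rv [-0.4 -0.7  0.3]
scene crop origin 239 195
tcp [0.589  0.0677 0.0447] F [-0.48 -0.07 -0.37] open 0.0603 t 16.55
rows 5 shift [-0.0004 -0.0005 -0.0001] turn [-0.02 -0.13  0.05] total d [-0.0019 -0.0023 -0.0004] rv [-0.1 -0.6  0.3]
```

View pics/wrist_13.png

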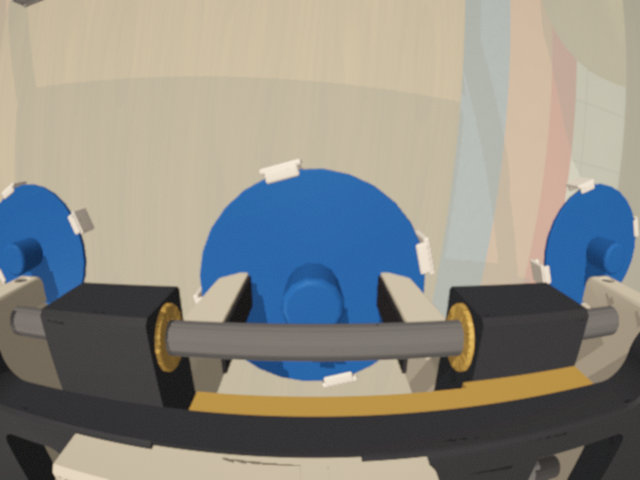

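View pics/scene_13.png

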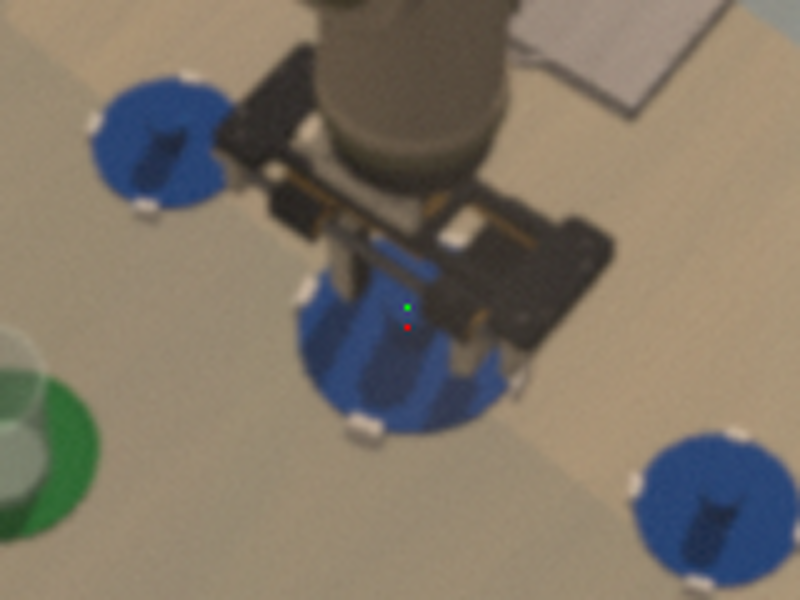

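```bash
python3 - <<'E'
from look import *
m=imaging.camera_model("wrist");s=robot.read_state()
print(onz(m,[314,300],.049,True),s['tool_pos'])
k=R.from_rotvec(s['orientation']).as_matrix()
for dx in(-.01,0,.01):print(dx,proj(m,s['tool_pos']+k[:,0]*dx+np.array([0,0,.049-s['tool_pos'][2]]),True))
E
```

```text
[[0.5883043  0.07410709 0.049     ]] [0.58902682 0.06766391 0.04468977]
-0.01 [[314.34869417 292.09124453]]
0 [[314.35957207 314.1281049 ]]
0.01 [[314.3693147  335.01590643]]
```

Call:
carry_out(motion=[-0.003, -0.001, 0, 0, 0, 0, 0.3, -0.003, 0, 0, 0, 0, 0, 0, 0, 0, 0, 0, 0, 0, -1, 0, 0, 0, 0, 0, 0, -1, 0, 0, 0, 0, 0, 0, -1], squeeze=30)

```text
t: 17.05
tool_pos: [0.5901, 0.0741, 0.0478]
orientation: [-1.25, 1.138, -1.149]
force: [0.3, -0.4, -0.5]
opening: 0.033
```

Call:
carry_out(motion=[0, 0, 0, 0, 0, 0, -1, 0, 0, 0, 0, 0, 0, -1, 0, 0, 0, 0, 0, 0, -1, 0, 0, 0, 0, 0, 0, -1, 0, 0, 0, 0, 0, 0, -1], squeeze=45)

```text
t: 17.55
tool_pos: [0.5903, 0.074, 0.0481]
orientation: [-1.249, 1.138, -1.149]
force: [0.4, 0.5, -0.7]
opening: 0.0257
```

```bash
python3 - <<'E'
from look import *
s=robot.read_state();print(s['tool_pos'],s['opening'],s['force'])
look("14",("wrist",))
E
```

```text
[0.5902813  0.07401719 0.04810062] 0.025742752300407727 [ 0.38275551  0.52146523 -0.68739277]
```

View pics/wrist_14.png

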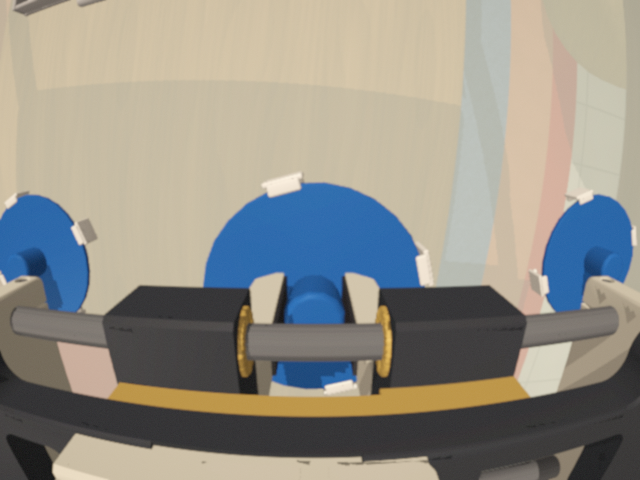

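```bash
python3 - <<'E'
from look import *
m=imaging.camera_model("wrist");s=robot.read_state()
k=R.from_rotvec(s['orientation'])
w=onz(m,[[314,182],[205,265],[420,255]],.021,True);print(k.inv().apply(w-s['tool_pos']).round(4))
E
```

```text
[[-0.0523  0.0268 -0.0001]
 [-0.0116  0.0267 -0.055 ]
 [-0.0167  0.0273  0.0529]]
```

```bash
python3 - <<'E'
from look import *
from scipy.optimize import least_squares
m=imaging.camera_model("wrist");s=robot.read_state();k=R.from_rotvec(s['orientation'])
im=cv2.imread("pics/wrist_14.png")
b=(im[...,0].astype(int)-im[...,2]>50).astype(np.uint8);b[:,:195]=0;b[:,425:]=0;b[272:]=0
c=cont(b);c=c[(c[:,1]<268)];t=k.inv().apply(onz(m,c,.021,True)-s['tool_pos'])[:,[0,2]]
r=least_squares(lambda x:np.hypot(t[:,0]-x[0],t[:,1]-x[1])-.058,[0,0],loss='soft_l1',f_scale=.001);print(r.x,np.abs(r.fun).mean())
a=im[255:345,265:365];cv2.imwrite("pics/k14.png",cv2.resize(a,None,fx=6,fy=6,interpolation=cv2.INTER_CUBIC))
a=cv2.imread("pics/wrist_13.png")[255:345,265:365];cv2.imwrite("pics/k13.png",cv2.resize(a,None,fx=6,fy=6,interpolation=cv2.INTER_CUBIC))
E
```

```text
[ 0.00693238 -0.00019476] 0.0008586404267305773
```

View pics/k14.png

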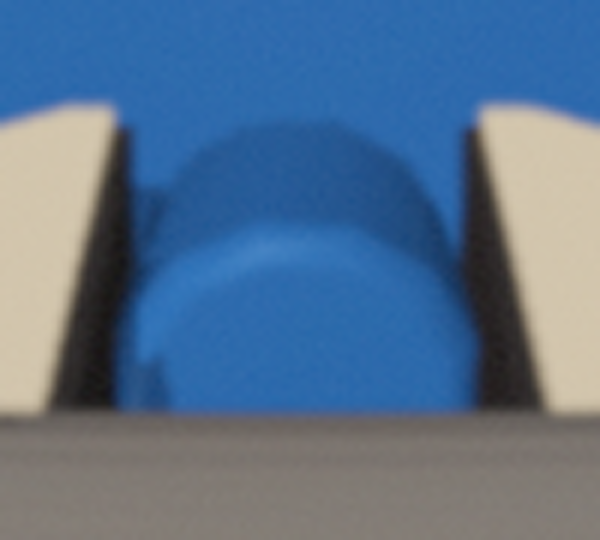

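View pics/k13.png

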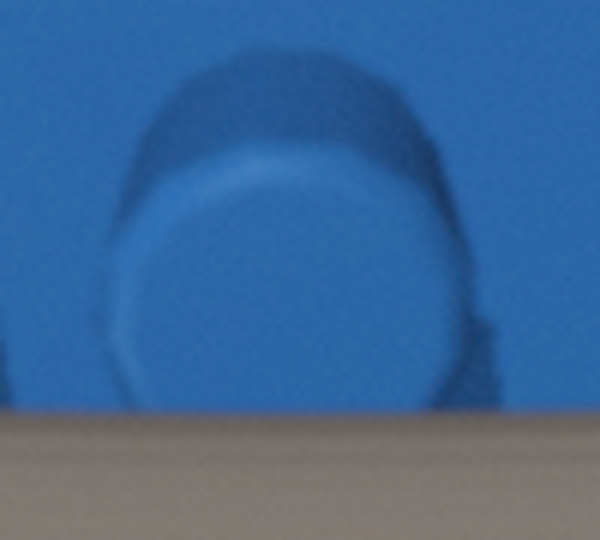

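The knob sits 3 to 7 mm off the pads' centre towards tool +x, so I regrip it centred.

Call:
carry_out(motion=[0, 0, 0, 0, 0, 0, -0.2, 0, 0, 0, 0, 0, 0, -0.2, 0, 0, 0, 0, 0, 0, -0.2, 0.0025, 0, 0, 0, 0, 0, -0.2, 0.0025, 0, 0, 0, 0, 0, -0.2], squeeze=45)

```text
t: 18.1
tool_pos: [0.5911, 0.0689, 0.0485]
orientation: [-1.249, 1.137, -1.149]
force: [-0.9, -0.2, -0.6]
opening: 0.0368
```

```bash
cat > lidfit.py <<'E'
from look import *
from scipy.optimize import least_squares
def lidfit(tag):
    m=imaging.camera_model("wrist");s=robot.read_state();k=R.from_rotvec(s['orientation'])
    look(tag,("wrist",));im=cv2.imread(f"pics/wrist_{tag}.png")
    b=(im[...,0].astype(int)-im[...,2]>50).astype(np.uint8);b[:,:195]=0;b[:,425:]=0;b[272:]=0
    c=cont(b);c=c[(c[:,1]<268)];t=k.inv().apply(onz(m,c,.021,True)-s['tool_pos'])[:,[0,2]]
    r=least_squares(lambda x:np.hypot(t[:,0]-x[0],t[:,1]-x[1])-.058,[0,0],loss='soft_l1',f_scale=.001)
    print("lid in tool x,z",r.x.round(4),"tcp",s['tool_pos'].round(4),"open",s['opening'].round(4),"F",s['force'].round(1),"t",s['t'])
    a=im[255:345,265:365];cv2.imwrite(f"pics/k_{tag}.png",cv2.resize(a,None,fx=6,fy=6,interpolation=cv2.INTER_CUBIC))
E
python3 -c "
from lidfit import *
lidfit('15')"
```

```text
Traceback (most recent call last):
  File "lidfit.py", line 9, in lidfit
    print("lid in tool x,z",r.x.round(4),"tcp",s['tool_pos'].round(4),"open",s['opening'].round(4),"F",s['force'].round(1),"t",s['t'])
                                                                             ^^^^^^^^^^^^^^^^^^
AttributeError: 'float' object has no attribute 'round'
```

```bash
sed -i "s/s\['opening'\].round(4)/round(s['opening'],4)/" lidfit.py
python3 -c "
from lidfit import *
lidfit('15')"
```

```text
lid in tool x,z [ 0.0015 -0.0006] tcp [0.5911 0.0685 0.0485] open 0.037 F [ 0.1 -0.9 -0.5] t 18.15
```

View pics/k_15.png

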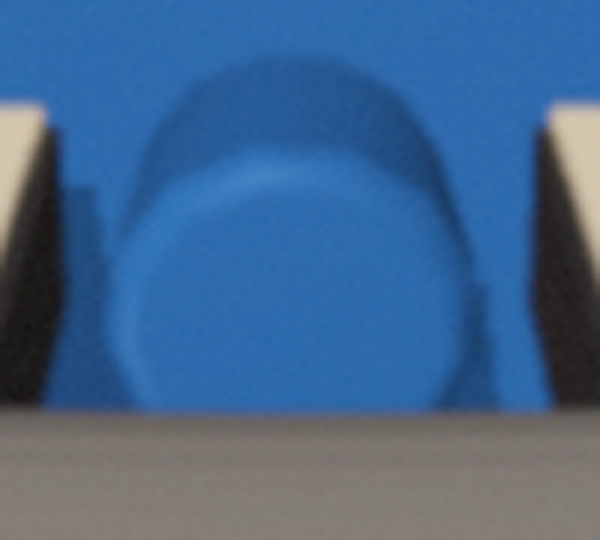

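Now the plate fit gives +1.5 mm and the knob edge about -3 mm, so it is close to centred. I close and lift.

Call:
carry_out(motion=[0, 0, 0, 0, 0, 0, -1, 0, 0, 0, 0, 0, 0, -1, 0, 0, 0, 0, 0, 0, -1, 0, 0, 0, 0, 0, 0, -1, 0, 0, 0, 0, 0, 0, -1], squeeze=50)

```text
t: 18.7
tool_pos: [0.5911, 0.0685, 0.0485]
orientation: [-1.249, 1.137, -1.15]
force: [0.6, 0.2, -0.3]
opening: 0.0262
```

Call:
carry_out(motion=[0, 0, 0, 0, 0, 0, -1, 0, -0.01, 0, 0, 0, 0, -1, 0, -0.02, 0, 0, 0, 0, -1, 0, -0.03, 0, 0, 0, 0, -1, 0, -0.04, 0, 0, 0, 0, -1])

```text
t: 19.2
tool_pos: [0.5845, 0.0689, 0.1442]
orientation: [-1.26, 1.149, -1.142]
force: [0.3, 1.4, -1.6]
opening: 0.026
```

Call:
carry_out(motion=[0, -0.04, 0, 0, 0, 0, -1, 0, -0.03, 0, 0, 0, 0, -1, 0, 0, 0, 0, 0, 0, -1, 0, 0, 0, 0, 0, 0, -1, 0, 0, 0, 0, 0, 0, -1])

```text
t: 19.7
tool_pos: [0.5871, 0.0697, 0.2249]
orientation: [-1.253, 1.141, -1.146]
force: [0.1, 0.3, -1.6]
opening: 0.026
```

```bash
python3 - <<'E'
from look import *
s=robot.read_state();print(s['tool_pos'],s['opening'],s['force'])
look("16",("wrist","scene"),w=80,h=60)
E
```

```text
[0.58709123 0.06966674 0.22489204] 0.025966706267653624 [ 0.09488188  0.33007637 -1.5775515 ]
scene crop origin 239 153
```

View pics/wrist_16.png

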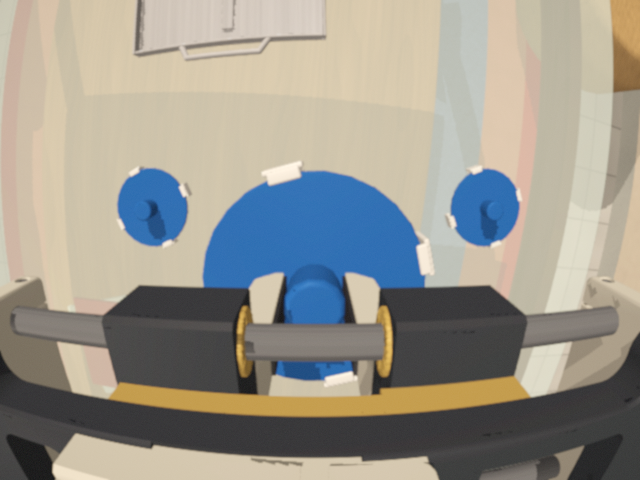

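View pics/scene_16.png

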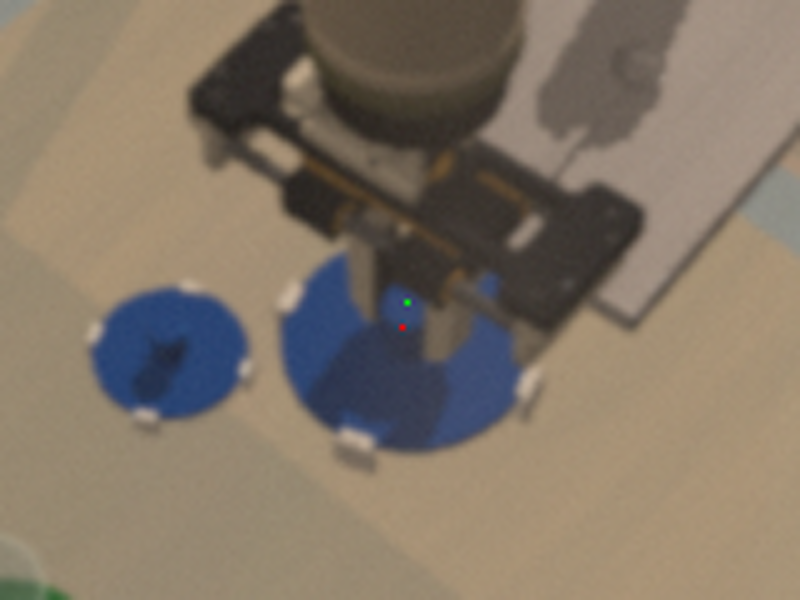

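```bash
python3 - <<'E'
from look import *
plan(np.array([.557,-.42,.225]),spoonpose(UP,0))
E
```

```text
tcp [0.5864 0.0696 0.2237] F [ 0.88 -0.21 -2.44] open 0.0262 t 19.8
rows 15 shift [ 0.0323 -0.     -0.005 ] turn [ 0.01 -0.04  0.02] total d [ 0.4851  0.0008 -0.0728] rv [ 0.1 -0.6  0.2]
```

Call:
carry_out(motion=[0.0323, 0, -0.005, 0, 0, 0, -1, 0.0323, 0, -0.005, 0, 0, 0, -1, 0.0323, 0, -0.005, 0, 0, 0, -1, 0.0323, 0, -0.005, 0, 0, 0, -1, 0.0323, 0, -0.005, 0, 0, 0, -1])

```text
t: 20.3
tool_pos: [0.5715, -0.0933, 0.2142]
orientation: [-1.266, 1.15, -1.129]
force: [0.6, 0.2, -1.5]
opening: 0.0264
```

Call:
carry_out(motion=[0.0323, 0, -0.005, 0, 0, 0, -1, 0.0323, 0, -0.005, 0, 0, 0, -1, 0.0323, 0, -0.005, 0, 0, 0, -1, 0.0323, 0, -0.005, 0, 0, 0, -1, 0.0323, 0, -0.005, 0, 0, 0, -1])

```text
t: 20.8
tool_pos: [0.5565, -0.2613, 0.2037]
orientation: [-1.271, 1.163, -1.117]
force: [0.5, 0.3, -1.9]
opening: 0.0263
```

Call:
carry_out(motion=[0.0323, 0, -0.005, 0, 0, 0, -1, 0.0323, 0, -0.005, 0, 0, 0, -1, 0.0323, 0, -0.005, 0, 0, 0, -1, 0.0323, 0, -0.005, 0, 0, 0, -1, 0, 0, 0, 0, 0, 0, -1])

```text
t: 21.3
tool_pos: [0.5426, -0.3985, 0.191]
orientation: [-1.271, 1.18, -1.107]
force: [0.3, 0.7, -1.3]
opening: 0.0261
```

```bash
python3 - <<'E'
from look import *
plan(np.array([.567,-.296,.16]),spoonpose(UP,0))
look("17",("wrist","top"),w=80,h=60)
o=models.outline_of("wrist","bowl")
import pickle;pickle.dump((imaging.camera_model("wrist"),robot.read_state(),[(x['confidence'],x['pixels']) for x in o]),open("w17.pkl","wb"))
m=imaging.camera_model("wrist")
for x in o[:2]:
    w=onz(m,cont(x['pixels']),.066,True)[:,:2].astype(np.float32);print(x['confidence'],x['pixel'],cv2.minEnclosingCircle(w))
E
```

```text
tcp [ 0.5426 -0.3985  0.191 ] F [ 0.26  0.67 -1.26] open 0.0261 t 21.3
rows 5 shift [-0.0199  0.0063  0.007 ] turn [ 0.49 -0.08 -0.22] total d [-0.0992  0.0314  0.0351] rv [ 2.5 -0.4 -1.1]
top crop origin 480 184
0.75 [371.8, 109.9] ((0.5690005421638489, -0.2898077070713043), 0.05756586417555809)
```

View pics/wrist_17.png

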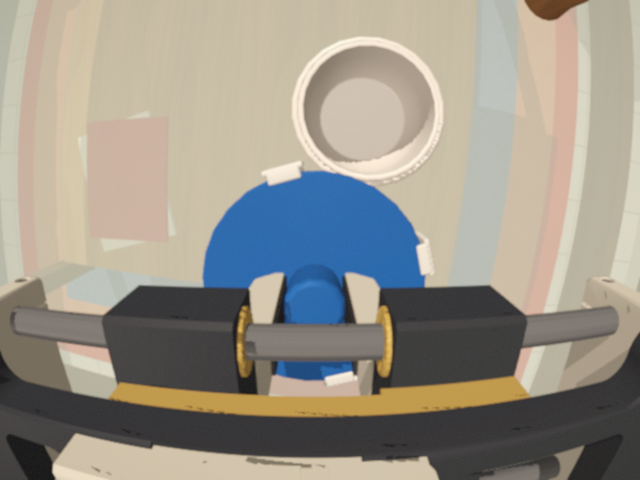

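The bowl is seen at wrist pixel (368,110). The wrist camera puts it at (0.569,-0.290), the other two at (0.567,-0.296). I aim for the mean.

```bash
python3 - <<'E'
from look import *
plan(np.array([.568,-.2935,.155]),spoonpose(UP,0),N=5)
E
```

```text
tcp [ 0.544  -0.3943  0.1917] F [-0.38  1.21 -1.45] open 0.0263 t 21.45
rows 5 shift [-0.0195  0.0074  0.0069] turn [ 0.48 -0.04 -0.24] total d [-0.0972  0.0373  0.0351] rv [ 2.4 -0.2 -1.2]
```

Call:
carry_out(motion=[-0.0195, 0.005, 0.0069, 0.48, 0, -0.24, -1, -0.0195, 0.005, 0.0069, 0.48, 0, -0.24, -1, -0.0195, 0.005, 0.0069, 0.48, 0, -0.24, -1, -0.0195, 0.005, 0.0069, 0.48, 0, -0.24, -1, -0.0195, 0.005, 0.0069, 0.48, 0, -0.24, -1])

```text
t: 21.95
tool_pos: [0.569, -0.2859, 0.165]
orientation: [-1.254, 1.136, -1.135]
force: [0.4, 0.4, -2.4]
opening: 0.0263
```

```bash
python3 - <<'E'
from look import *
look("18",("scene","top"),w=80,h=60)
plan(np.array([.568,-.2935,.13]),spoonpose(UP,0),N=5)
E
```

```text
scene crop origin 117 268
top crop origin 439 174
tcp [ 0.569  -0.2837  0.1642] F [-0.17  0.66 -1.17] open 0.0261 t 22.05
rows 5 shift [ 0.0019  0.0068 -0.0004] turn [ 0.01  0.02 -0.03] total d [ 0.0098  0.0342 -0.002 ] rv [ 0.1  0.1 -0.2]
```

View pics/scene_18.png

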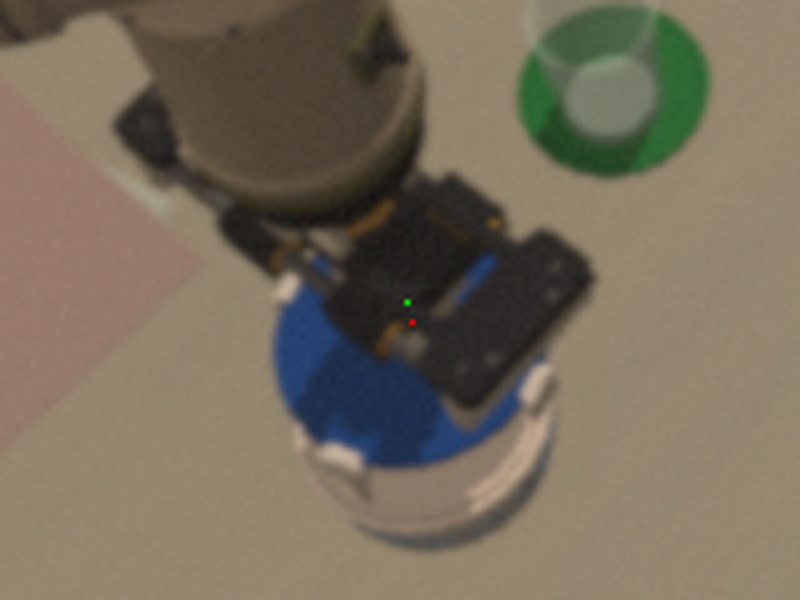

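View pics/top_18.png

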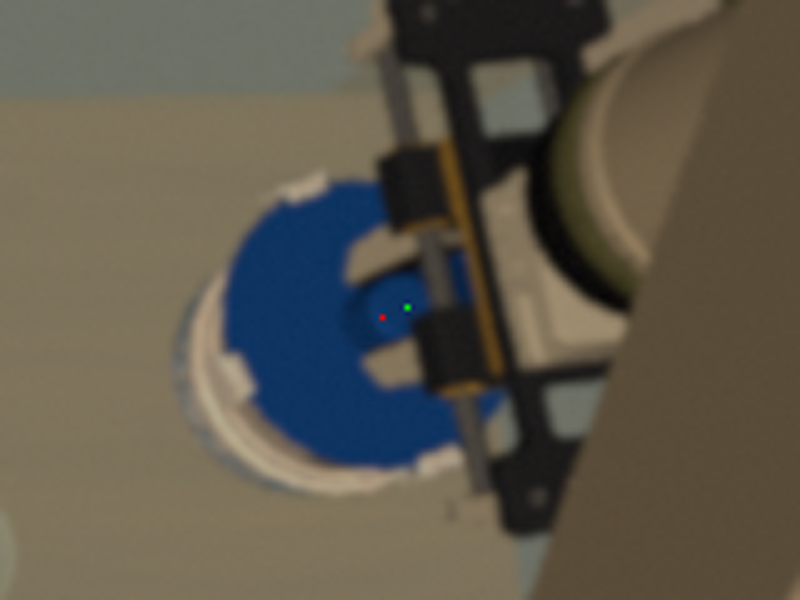

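```bash
cat > rel.py <<'E'
from look import *
from scipy.optimize import least_squares
BOWL={"top":np.array([.5651,-.2968]),"scene":np.array([.5703,-.2955])}
def rel(zplate,tag,C=(.569,-.288)):
    for cam in ("top","scene"):
        im=imaging.read_camera(cam);m=imaging.camera_model(cam);cv2.imwrite(f"pics/{cam}_full_{tag}.png",im)
        b=(im[...,0].astype(int)-im[...,2]>35).astype(np.uint8)
        q=proj(m,np.r_[C,zplate])[0].astype(int);M=np.zeros_like(b);cv2.circle(M,tuple(int(v) for v in q),40,1,-1);b&=M
        c=cont(b);w=onz(m,c,zplate)[:,:2]
        # keep outer arc points: robust fit with radius .058, hull points only
        h=cv2.convexHull(c)[:,0];w=onz(m,h,zplate)[:,:2]
        r=least_squares(lambda x:np.hypot(*(w-x).T)-.058,w.mean(0),loss='cauchy',f_scale=.0015)
        print(cam,"lid",r.x.round(4),"bowl-lid",(BOWL[cam]-r.x).round(4),"res",np.abs(r.fun).round(4))
E
python3 - <<'E'
from rel import *
z=robot.read_state()['tool_pos'][2];rel(z-.0275,"19");print(robot.read_state()['tool_pos'])
E
```

```text
top lid [ 0.5672 -0.2868] bowl-lid [-0.0021 -0.01  ] res [0.003  0.0068 0.0321 0.0343 0.0157 0.0073 0.0042 0.0032 0.002  0.0019
 0.0004 0.     0.     0.0003 0.0005 0.0004 0.0005 0.     0.0005 0.0002
 0.0003 0.0005 0.0012 0.002 ]
scene lid [ 0.5787 -0.3116] bowl-lid [-0.0084  0.0161] res [0.0019 0.0004 0.0007 0.0019 0.0032 0.0083 0.0152 0.0182 0.0298 0.03
 0.029  0.0212 0.018  0.013  0.0086 0.0031 0.0013 0.0005]
[ 0.56888072 -0.28692369  0.1653808 ]
```

```bash
python3 - <<'E'
from rel import *
plan(np.array([.567,-.296,.135]),spoonpose(UP,0),N=5)
E
```

```text
tcp [ 0.5689 -0.2869  0.1654] F [-0.67  0.26 -1.49] open 0.0265 t 22.15
rows 5 shift [ 0.0018  0.0061 -0.0006] turn [ 0.01 -0.   -0.01] total d [ 0.0089  0.0304 -0.0028] rv [ 0. -0. -0.]
```

Call:
carry_out(motion=[0.0018, 0.005, -0.0006, 0, 0, 0, -1, 0.0018, 0.005, -0.0006, 0, 0, 0, -1, 0.0018, 0.005, -0.0006, 0, 0, 0, -1, 0.0018, 0.005, -0.0006, 0, 0, 0, -1, 0.0018, 0.005, -0.0006, 0, 0, 0, -1])

```text
t: 22.65
tool_pos: [0.5667, -0.2994, 0.1398]
orientation: [-1.254, 1.135, -1.138]
force: [-0.3, 0.2, -1.4]
opening: 0.026
```

```bash
python3 - <<'E'
from rel import *
for i in range(2):
  z=robot.read_state()['tool_pos'][2];rel(z-.0275,"20");print(robot.read_state()['tool_pos'])
look("20",("scene",));plan(np.array([.567,-.296,.12]),spoonpose(UP,0),N=5)
E
```

```text
top lid [ 0.5644 -0.3024] bowl-lid [0.0007 0.0056] res [0.0023 0.0041 0.0333 0.0145 0.0057 0.0034 0.0023 0.0011 0.0006 0.0002
 0.0004 0.0002 0.0005 0.0004 0.0007 0.0002 0.0005 0.0004 0.0011 0.0015]
scene lid [ 0.5777 -0.3262] bowl-lid [-0.0074  0.0307] res [0.0033 0.0024 0.     0.0004 0.0067 0.0105 0.0151 0.021  0.0289 0.0313
 0.0298 0.0216 0.0143 0.0063 0.0018 0.     0.0013]
[ 0.56609323 -0.29908833  0.13892642]
top lid [ 0.5649 -0.3022] bowl-lid [0.0002 0.0054] res [0.0025 0.0065 0.0334 0.0349 0.0107 0.0044 0.0025 0.0014 0.0008 0.0011
 0.001  0.     0.0005 0.001  0.0001 0.0007 0.0001 0.0001 0.0005 0.0012
 0.0017 0.0025]
scene lid [ 0.567  -0.2952] bowl-lid [ 0.0033 -0.0003] res [0.007  0.0043 0.0013 0.0008 0.     0.0004 0.0005 0.0002 0.0001 0.0005
 0.0004 0.0007 0.0003 0.     0.0005 0.0014 0.0049]
[ 0.5667747  -0.29892921  0.14014448]
scene crop origin 112 277
tcp [ 0.567  -0.2989  0.1405] F [-1.05 -1.13 -2.13] open 0.0261 t 22.9
rows 5 shift [-0.0006  0.0041  0.0001] turn [-0.01 -0.02  0.02] total d [-0.0029  0.0205  0.0003] rv [-0.1 -0.1  0.1]
```

View pics/scene_20.png

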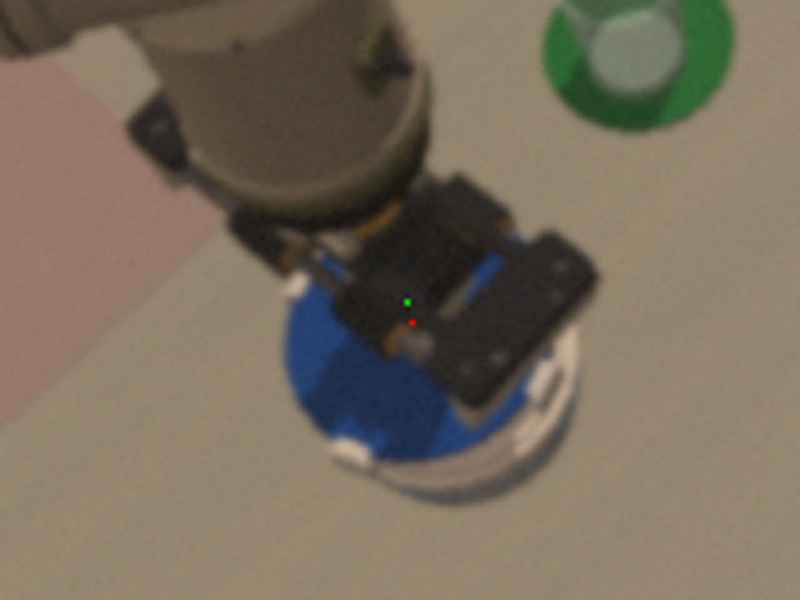

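Call:
carry_out(motion=[-0.0035, 0.004, 0.001, 0, 0, 0, -1, 0, 0.004, 0, 0, 0, 0, -1, 0, 0.004, 0, 0, 0, 0, -1, 0, 0, 0, 0, 0, 0, -1, 0, 0, 0, 0, 0, 0, -1])

```text
t: 23.4
tool_pos: [0.5684, -0.2947, 0.1283]
orientation: [-1.254, 1.133, -1.138]
force: [0.5, -0.2, -1.4]
opening: 0.0261
```

```bash
python3 - <<'E'
from rel import *
z=robot.read_state()['tool_pos'][2];rel(z-.0275,"21")
plan(np.array([.568,-.2955,.12]),spoonpose(UP,0),N=5)
A=np.linspace(0,2*np.pi,200)
for cam in("top","scene"):
    im=cv2.imread(f"pics/{cam}_full_21.png");m=imaging.camera_model(cam);s=robot.read_state()['tool_pos']
    im=cv2.resize(im,None,fx=5,fy=5,interpolation=cv2.INTER_CUBIC)
    b=BOWL[cam]
    for z,r,c in((.066,.057,(0,0,255)),(0,.03,(0,255,255))):
        p=proj(m,np.c_[b[0]+r*np.cos(A),b[1]+r*np.sin(A),np.full(200,z)])
        cv2.polylines(im,[((p+.5)*5).astype(np.int32)],True,c,1)
    q=(proj(m,[*b,.09])[0]*5).astype(int);cv2.imwrite(f"pics/{cam}_ov21.png",im[q[1]-250:q[1]+250,q[0]-300:q[0]+300])
E
```

```text
top lid [ 0.5661 -0.2984] bowl-lid [-0.001   0.0016] res [0.0032 0.0336 0.0362 0.0067 0.0032 0.002  0.0015 0.0005 0.     0.0004
 0.0005 0.0003 0.     0.0001 0.0002 0.0012 0.0021 0.001 ]
scene lid [ 0.5793 -0.3209] bowl-lid [-0.009   0.0254] res [0.0006 0.0001 0.0069 0.0106 0.0151 0.0183 0.0304 0.03   0.0286 0.0224
 0.0167 0.0028 0.0012 0.0004]
tcp [ 0.5684 -0.2947  0.1284] F [-0.14 -0.18 -0.84] open 0.0265 t 23.5
rows 5 shift [ 0.0002  0.0017 -0.0001] turn [-0.03 -0.01  0.03] total d [ 0.0007  0.0084 -0.0005] rv [-0.1 -0.   0.1]
```

View pics/top_ov21.png

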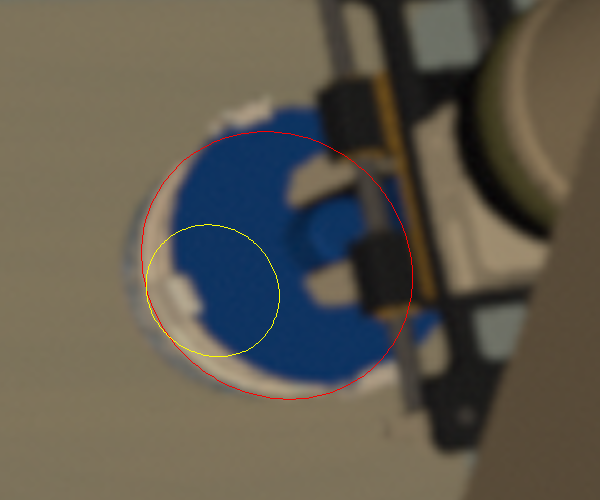

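View pics/scene_ov21.png

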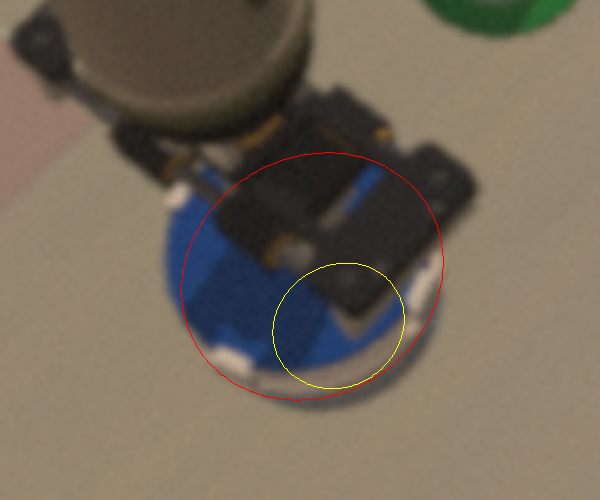

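Call:
carry_out(motion=[0, 0.003, 0, 0, 0, 0, -1, 0, 0.003, 0, 0, 0, 0, -1, 0, 0.003, 0, 0, 0, 0, -1, 0, 0, 0, 0, 0, 0, -1, 0, 0, 0, 0, 0, 0, -1])

```text
t: 24.0
tool_pos: [0.5685, -0.295, 0.1188]
orientation: [-1.254, 1.133, -1.139]
force: [0.1, -0.6, -1.0]
opening: 0.026
```

Call:
carry_out(motion=[0, 0.002, 0, 0, 0, 0, -1, 0, 0.002, 0, 0, 0, 0, -1, 0, 0.002, 0, 0, 0, 0, -1, 0, 0, 0, 0, 0, 0, -1, 0, 0, 0, 0, 0, 0, -1])

```text
t: 24.5
tool_pos: [0.5686, -0.2954, 0.1133]
orientation: [-1.254, 1.132, -1.14]
force: [-1.5, 0.3, 0.2]
opening: 0.0262
```

```bash
python3 - <<'E'
from rel import *
s=robot.read_state();print(s['tool_pos'],s['force'],s['wrist_torque']);rel(s['tool_pos'][2]-.0275,"22");look("22",("scene",));s=robot.read_state();print(s['tool_pos'],s['force'])
E
```

```text
[ 0.56859629 -0.29536668  0.1133211 ] [-1.49830826  0.28825005  0.17275292] [ 0.01135612  0.39818423 -0.01311519]
top lid [ 0.567  -0.2991] bowl-lid [-0.0019  0.0023] res [0.0026 0.0067 0.0348 0.0161 0.0067 0.0059 0.0024 0.0015 0.0008 0.0007
 0.0001 0.0005 0.0002 0.001  0.0004 0.     0.     0.0001 0.0003 0.0006
 0.0015 0.002 ]
scene lid [ 0.5795 -0.3253] bowl-lid [-0.0092  0.0298] res [0.0032 0.     0.0023 0.0007 0.0023 0.0081 0.0159 0.021  0.0321 0.0342
 0.0319 0.024  0.0209 0.0164 0.006  0.0009 0.0013]
scene crop origin 116 281
[ 0.56859191 -0.29535277  0.11323917] [-1.33939917  0.8463117   0.77051095]
```

View pics/scene_22.png

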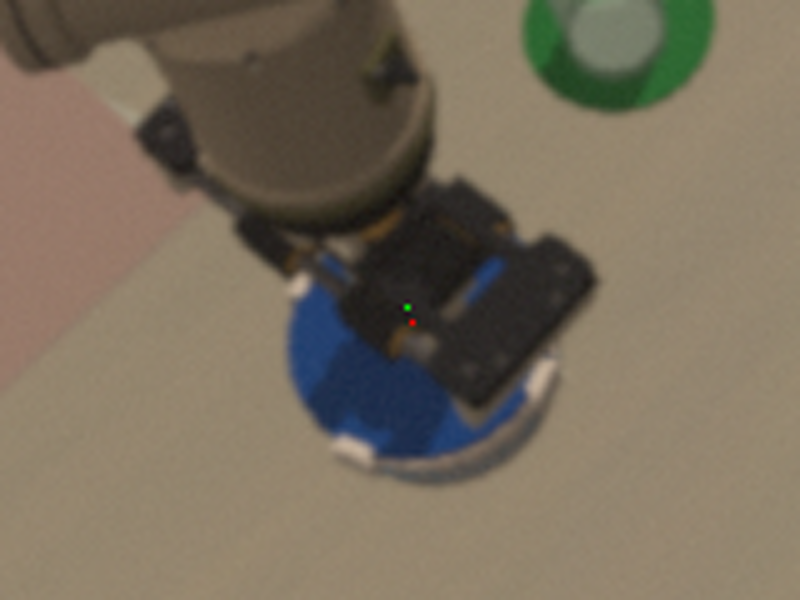

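Contact has begun, with Fx at -1.5 N and a moment about y. The top camera also suggests -2 mm in x, so I nudge that way and then settle.

Call:
carry_out(motion=[0, -0.001, -0.002, 0, 0, 0, -1, 0, 0, 0, 0, 0, 0, -1, 0, 0.002, 0, 0, 0, 0, -1, 0, 0.002, 0, 0, 0, 0, -1, 0, 0, 0, 0, 0, 0, -1])

```text
t: 25.15
tool_pos: [0.5681, -0.2962, 0.1125]
orientation: [-1.253, 1.128, -1.143]
force: [-2.3, 1.2, 1.8]
opening: 0.026
```

```bash
python3 - <<'E'
from rel import *
s=robot.read_state();print(s['tool_pos'],s['force'],s['wrist_torque'])
E
```

```text
[ 0.56812052 -0.29619678  0.11251804] [-2.31099133  1.22302196  1.80798081] [0.20581462 0.50388635 0.06610515]
```

Call:
carry_out(motion=[-0.0015, -0.001, -0.003, 0, 0, 0, -1, 0, 0, 0, 0, 0, 0, -1, 0, 0, 0, 0, 0, 0, -1, 0, 0, 0, 0, 0, 0, -1, 0, 0, 0, 0, 0, 0, -1])

```text
t: 25.65
tool_pos: [0.5655, -0.295, 0.1138]
orientation: [-1.252, 1.126, -1.144]
force: [-0.3, -0.2, 1.0]
opening: 0.0258
```

```bash
python3 - <<'E'
from rel import *
s=robot.read_state();print(s['tool_pos'],s['force'],s['wrist_torque']);rel(s['tool_pos'][2]-.0275,"23");plan(s['tool_pos'],spoonpose(UP,0),N=5)
E
```

```text
[ 0.56549487 -0.29501913  0.11383581] [-0.30657435 -0.19284046  1.03433287] [-0.0020694  -0.05898909  0.03995803]
top lid [ 0.5642 -0.2989] bowl-lid [0.0009 0.0021] res [0.002  0.0061 0.0361 0.0389 0.0153 0.0067 0.003  0.0013 0.0012 0.0005
 0.0003 0.0004 0.0001 0.0003 0.0001 0.0008 0.0005 0.0001 0.0002 0.0003
 0.0013 0.0027 0.0017]
scene lid [ 0.5765 -0.3228] bowl-lid [-0.0062  0.0273] res [0.0003 0.002  0.0004 0.0007 0.0006 0.0036 0.0091 0.0163 0.0194 0.0305
 0.0318 0.0307 0.0222 0.0193 0.0132 0.0084 0.0024 0.0004 0.001 ]
tcp [ 0.5655 -0.295   0.1139] F [ 0.1 -0.1  0.8] open 0.0264 t 25.75
rows 5 shift [ 0.  0. -0.] turn [-0.1  -0.01  0.07] total d [ 0.  0. -0.] rv [-0.5 -0.1  0.4]
```

The lateral forces are zero and the lid origin is at about 65 mm, so it rests on the bead. Now I press it home.

Call:
carry_out(motion=[0, 0.002, 0, -0.3, 0, 0.2, -1, 0, 0.003, 0, 0, 0, 0, -1, 0, 0.003, 0, 0, 0, 0, -1, 0, 0.003, 0, 0, 0, 0, -1, 0, 0.003, 0, 0, 0, 0, -1], squeeze=60)

```text
t: 26.25
tool_pos: [0.5681, -0.2959, 0.1045]
orientation: [-1.252, 1.127, -1.143]
force: [-7.5, 7.4, 23.5]
opening: 0.0263
```

```bash
python3 - <<'E'
from rel import *
s=robot.read_state();print(s['tool_pos'],s['force'],s['wrist_torque']);plan(s['tool_pos'],spoonpose(UP,0),N=5)
E
```

```text
[ 0.56814034 -0.29592614  0.10451164] [-7.52108581  7.43709386 23.52890104] [ 0.97887261  1.79558872 -0.05649614]
tcp [ 0.5681 -0.2959  0.1045] F [-7.52  7.44 23.53] open 0.0263 t 26.25
rows 5 shift [0. 0. 0.] turn [-0.09 -0.01  0.06] total d [0. 0. 0.] rv [-0.5 -0.   0.3]
```

TCP z of 0.1045 puts the lid origin at 56 mm, so it has clipped home. I relieve the load and release.

Call:
carry_out(motion=[-0.001, -0.001, -0.0015, 0, 0, 0, -1, 0, 0, 0, 0, 0, 0, -1, 0, 0, 0, 0, 0, 0, -0.3, 0, 0, 0, 0, 0, 0, -0.2, 0, 0, 0, 0, 0, 0, -0.1])

```text
t: 26.75
tool_pos: [0.566, -0.2952, 0.1038]
orientation: [-1.253, 1.129, -1.142]
force: [-0.1, -0.4, 0.4]
opening: 0.0402
```

Call:
carry_out(motion=[0, 0, 0, 0, 0, 0, 0, 0, -0.01, 0, 0, 0, 0, 0, 0, -0.03, 0, 0, 0, 0, 0, 0, -0.03, 0, 0, 0, 0, 0, 0, -0.03, 0, 0, 0, 0, 0])

```text
t: 27.25
tool_pos: [0.5617, -0.2927, 0.2014]
orientation: [-1.255, 1.14, -1.132]
force: [-0.2, 0.9, 0.4]
opening: 0.0469
```

```bash
python3 - <<'E'
from rel import *
s=robot.read_state();print(s['tool_pos'],s['force'],s['wrist_torque']);plan(np.array([.567,-.42,.2]),spoonpose(UP,0),N=5)
look("24",("scene","wrist"))
E
```

```text
[ 0.56171365 -0.29271603  0.20141983] [-0.18733318  0.92247198  0.39640419] [-0.05096163  0.03451735 -0.01629009]
tcp [ 0.5617 -0.2927  0.2014] F [-0.19  0.92  0.4 ] open 0.0469 t 27.25
rows 5 shift [ 0.0254  0.0002 -0.0015] turn [ 0.04 -0.01 -0.03] total d [ 0.1272  0.0011 -0.0073] rv [ 0.2 -0.1 -0.2]
scene crop origin 106 261
```

View pics/scene_24.png

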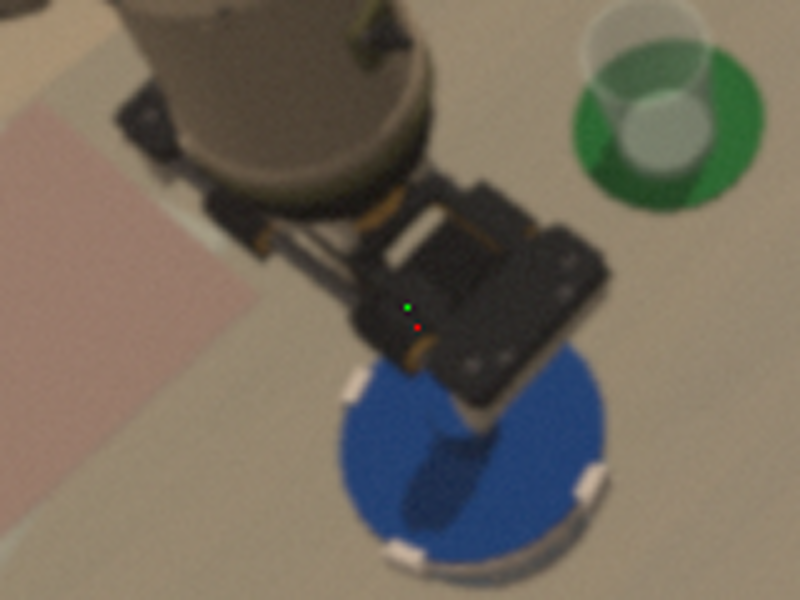

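View pics/wrist_24.png

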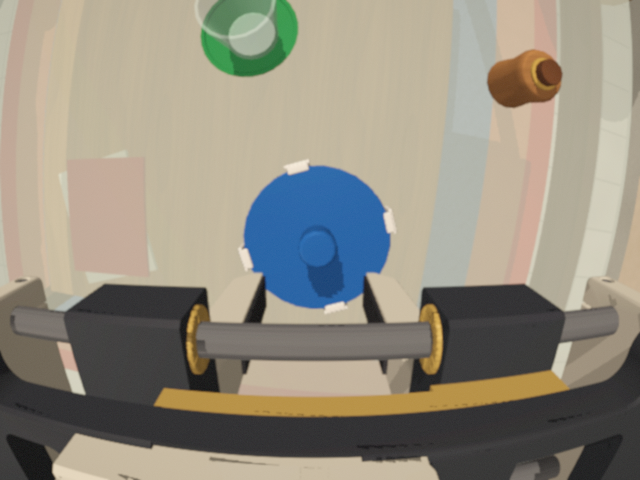

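Call:
carry_out(motion=[0.0254, -0.002, -0.0015, 0, 0, 0, 0, 0.0254, -0.002, -0.0015, 0, 0, 0, 0, 0.0254, 0, -0.0015, 0, 0, 0, -0.5, 0.0254, 0, -0.0015, 0, 0, 0, -1, 0.0254, 0, -0.0015, 0, 0, 0, -1], squeeze=10)

```text
t: 27.85
tool_pos: [0.5718, -0.4224, 0.2162]
orientation: [-1.254, 1.123, -1.14]
force: [-0.7, -0.2, 0.6]
opening: 0.0272
```

Call:
carry_out(motion=[0.02, 0, 0, 0, 0, 0, -1, 0.02, 0, 0, 0, 0, 0, -1, 0, 0.02, 0, 0, 0, 0, -1, 0, 0.02, 0, 0, 0, 0, -1, 0, 0, 0, 0, 0, 0, -1])

```text
t: 28.35
tool_pos: [0.5748, -0.4688, 0.1756]
orientation: [-1.253, 1.126, -1.144]
force: [-0.0, 0.8, -0.7]
opening: 0.0005
```

```bash
python3 - <<'E'
from rel import *
s=robot.read_state();print(s['tool_pos'],s['force'])
P=[.567,-.295,.07]
for i in range(1): look("25",("scene","top"),P=P,w=50,h=40,k=8)
look("25",("wrist",))
im=cv2.imread("pics/wrist_25.png")
m=imaging.camera_model("wrist");q=proj(m,P,True)[0].astype(int);print(q)
a=im[max(q[1]-90,0):q[1]+90,q[0]-120:q[0]+120];cv2.imwrite("pics/wc25.png",cv2.resize(a,None,fx=3.3,fy=3.3,interpolation=cv2.INTER_CUBIC))
E
```

```text
[ 0.57478448 -0.46877067  0.17556933] [-0.00185783  0.80762073 -0.7490369 ]
scene crop origin 150 308
top crop origin 453 204
[323   1]
```

View pics/wc25.png

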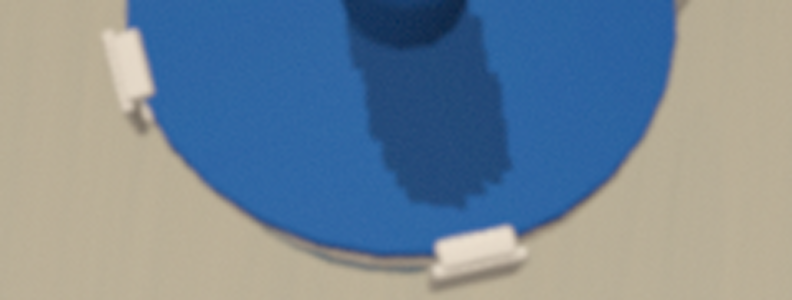

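View pics/scene_25.png

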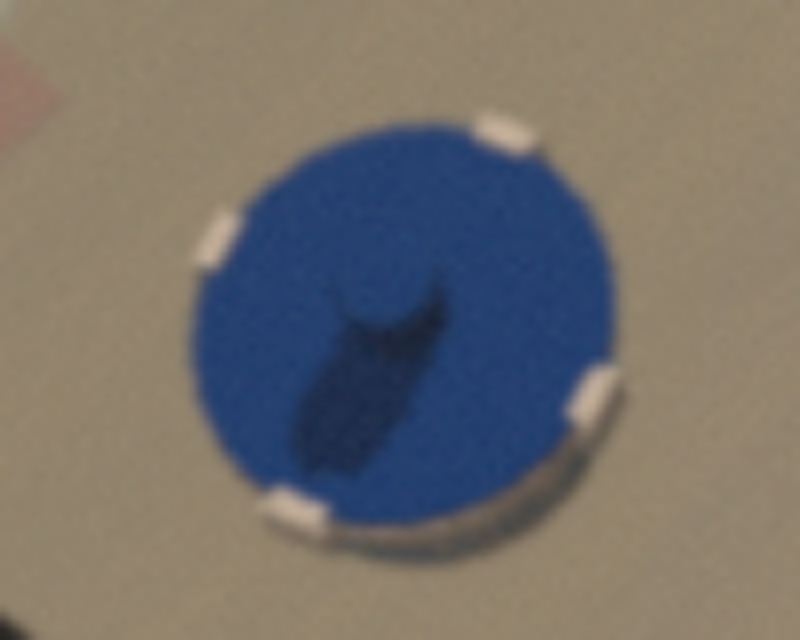

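View pics/top_25.png

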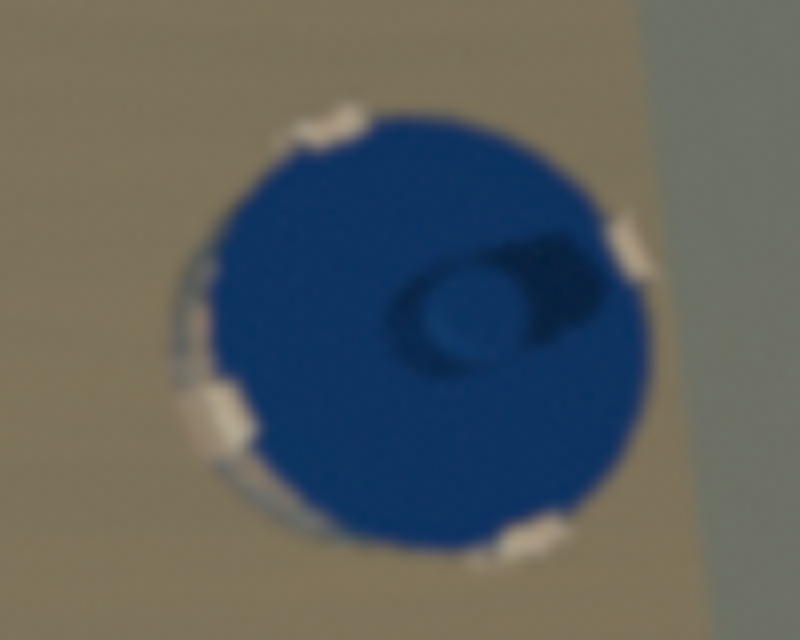

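```bash
python3 - <<'E'
from rel import *
mt=imaging.camera_model("top");ms=imaging.camera_model("scene")
T=np.array([(333,127),(632,245),(225,415),(530,537)])/8+[453,204]
S=np.array([(505,133),(595,397),(297,510),(218,238)])/8+[150,308]
for t in T:
    best=None
    for s in S:
        d1=rays(mt,t)[0];d2=rays(ms,s)[0]
        k=np.linalg.lstsq(np.c_[d1,-d2],ms['position']-mt['position'],rcond=None)[0]
        a=mt['position']+k[0]*d1;b=ms['position']+k[1]*d2;g=np.linalg.norm(a-b)
        if best is None or g<best[0]:best=(g,(a+b)/2,s)
    print(best[0].round(4),best[1].round(4))
E
```

```text
0.0065 [ 0.6213 -0.2762  0.0752]
0.0053 [ 0.5876 -0.3509  0.0773]
0.0056 [ 0.5453 -0.241   0.0745]
0.0054 [ 0.5119 -0.3156  0.077 ]
```

All four clips triangulate to z of 74.5 to 77 mm (77 expected), so the lid looks level within noise. The -y side reads 2 mm higher, so I probe the plate on both sides lightly with closed fingers.

```bash
python3 - <<'E'
from rel import *
plan(np.array([.5705,-.3365,.115]),spoonpose(UP,0),N=5)
E
```

```text
tcp [ 0.5764 -0.4696  0.1803] F [-0.15 -0.7  -0.44] open 0.0002 t 28.5
rows 5 shift [-0.0267  0.0129  0.0014] turn [-0.14  0.01  0.13] total d [-0.1337  0.0638  0.0067] rv [-0.7  0.   0.7]
```

Call:
carry_out(motion=[-0.027, 0, 0.0014, -0.14, 0, 0.13, -1, -0.027, 0, 0.0014, -0.14, 0, 0.13, -1, -0.027, 0, 0.0014, -0.14, 0, 0.13, -1, -0.027, 0, 0.0014, -0.14, 0, 0.13, -1, -0.024, 0, 0.0014, -0.14, 0, 0.13, -1])

```text
t: 29.0
tool_pos: [0.5721, -0.3376, 0.1881]
orientation: [-1.254, 1.127, -1.147]
force: [-0.4, -0.4, 0.7]
opening: 0.0004
```

```bash
python3 - <<'E'
from rel import *
plan(np.array([.5705,-.3365,.106]),spoonpose(UP,0),N=5)
E
```

```text
tcp [ 0.5721 -0.3376  0.1881] F [-0.39 -0.39  0.66] open 0.0004 t 29.0
rows 5 shift [-0.0003  0.0164 -0.0004] turn [-0.1  -0.03  0.1 ] total d [-0.002   0.0821 -0.0022] rv [-0.5 -0.1  0.5]
```

Call:
carry_out(motion=[0, 0.0164, -0.0004, -0.1, 0, 0.1, -1, 0, 0.0164, -0.0004, -0.1, 0, 0.1, -1, 0, 0.0164, -0.0004, -0.1, 0, 0.1, -1, 0, 0.0164, -0.0004, -0.1, 0, 0.1, -1, 0, 0.013, 0, -0.1, 0, 0.1, -1])

```text
t: 29.5
tool_pos: [0.5744, -0.3385, 0.1112]
orientation: [-1.254, 1.127, -1.142]
force: [0.5, 0.7, 0.0]
opening: 0.0007
```

Call:
carry_out(motion=[0, 0.003, 0, 0, 0, 0, -1, 0, 0, 0, 0, 0, 0, -1, 0, 0.003, 0, 0, 0, 0, -1, 0, 0, 0, 0, 0, 0, -1, 0, 0, 0, 0, 0, 0, -1])

```text
t: 30.0
tool_pos: [0.5724, -0.3393, 0.1005]
orientation: [-1.254, 1.133, -1.139]
force: [-0.4, -0.2, -1.1]
opening: 0.0003
```

Call:
carry_out(motion=[0, 0.0015, 0, 0, 0, 0, -1, 0, 0, 0, 0, 0, 0, -1, 0, 0.0015, 0, 0, 0, 0, -1, 0, 0, 0, 0, 0, 0, -1, 0, 0, 0, 0, 0, 0, -1])

```text
t: 30.5
tool_pos: [0.5736, -0.3398, 0.0995]
orientation: [-1.254, 1.13, -1.142]
force: [-0.2, -0.5, 0.3]
opening: 0.0004
```

Call:
carry_out(motion=[0, 0.002, 0, 0, 0, 0, -1, 0, 0, 0, 0, 0, 0, -1, 0, 0, 0, 0, 0, 0, -1, 0, 0, 0, 0, 0, 0, -1, 0, 0, 0, 0, 0, 0, -1])

```text
t: 31.0
tool_pos: [0.5735, -0.3397, 0.0972]
orientation: [-1.254, 1.13, -1.142]
force: [-0.2, -0.1, -0.1]
opening: 0.0004
```

Call:
carry_out(motion=[0, 0.002, 0, 0, 0, 0, -1, 0, 0, 0, 0, 0, 0, -1, 0, 0.0015, 0, 0, 0, 0, -1, 0, 0, 0, 0, 0, 0, -1, 0, 0, 0, 0, 0, 0, -1])

```text
t: 31.5
tool_pos: [0.5748, -0.341, 0.0965]
orientation: [-1.254, 1.127, -1.145]
force: [-0.5, -1.1, 0.8]
opening: 0.0006
```

Contact on the -y side comes at tip z of about 77.5 mm, so that side is home. Now the +y side.

Call:
carry_out(motion=[0, -0.03, 0, 0, 0, 0, -1, 0, -0.03, 0, 0, 0, 0, -1, -0.04, 0, -0.001, 0, 0, 0, -1, -0.043, 0, -0.001, 0, 0, 0, -1, 0, 0, 0, 0, 0, 0, -1])

```text
t: 32.0
tool_pos: [0.5624, -0.2562, 0.1551]
orientation: [-1.252, 1.132, -1.144]
force: [0.8, -0.1, 0.2]
opening: 0.0009
```

```bash
python3 - <<'E'
from rel import *
plan(np.array([.563,-.255,.102]),spoonpose(UP,0),N=5)
E
```

```text
tcp [ 0.5624 -0.2562  0.1551] F [ 0.84 -0.15  0.22] open 0.0009 t 32.0
rows 5 shift [-0.0003  0.0106  0.0001] turn [-0.06 -0.05  0.05] total d [-0.0014  0.0531  0.0004] rv [-0.3 -0.2  0.3]
```

Call:
carry_out(motion=[0, 0.0106, 0, 0, 0, 0, -1, 0, 0.0106, 0, 0, 0, 0, -1, 0, 0.0106, 0, 0, 0, 0, -1, 0, 0.0106, 0, 0, 0, 0, -1, 0, 0.008, 0, 0, 0, 0, -1])

```text
t: 32.5
tool_pos: [0.5624, -0.2581, 0.0995]
orientation: [-1.253, 1.133, -1.145]
force: [-0.1, -0.0, -0.2]
opening: 0.0004
```

Call:
carry_out(motion=[0, 0.002, 0, 0, 0, 0, -1, 0, 0, 0, 0, 0, 0, -1, 0, 0.002, 0, 0, 0, 0, -1, 0, 0, 0, 0, 0, 0, -1, 0, 0, 0, 0, 0, 0, -1])

```text
t: 33.0
tool_pos: [0.5622, -0.2587, 0.0971]
orientation: [-1.251, 1.137, -1.143]
force: [0.2, -0.4, -0.1]
opening: 0.0007
```

No contact there down to 78 mm, so that side is home too. I retreat and take the final views.

Call:
carry_out(motion=[0, -0.03, 0, 0, 0, 0, -1, 0, -0.04, 0, 0, 0, 0, -1, 0, -0.04, 0, 0, 0, 0, -1, -0.04, -0.02, 0, 0, 0, 0, -1, -0.04, 0, -0.03, 0, 0, 0, -1])

```text
t: 33.5
tool_pos: [0.5242, -0.1838, 0.2275]
orientation: [-1.25, 1.145, -1.144]
force: [0.0, 1.3, 0.8]
opening: 0.0005
```

Call:
carry_out(motion=[-0.04, 0, -0.03, 0, 0, 0, -1, -0.04, 0, -0.03, 0, 0, 0, -1, -0.04, 0, -0.03, 0, 0, 0, -1, -0.03, 0, 0, 0, 0, 0, -1, 0, 0, 0, 0, 0, 0, -1])

```text
t: 34.0
tool_pos: [0.4169, -0.0373, 0.227]
orientation: [-1.247, 1.143, -1.146]
force: [-0.2, -0.5, 0.4]
opening: 0.0004
```

```bash
python3 - <<'E'
from rel import *
s=robot.read_state();print(s['tool_pos'],s['t'],s['force'])
look("26",("scene","top"),P=[.5,.05,.0],w=320,h=240,k=1)
E
```

```text
[ 0.41690926 -0.03731472  0.22702482] 34.0 [-0.22372473 -0.52102421  0.43677701]
scene crop origin 0 0
top crop origin 0 0
```

View pics/scene_26.png

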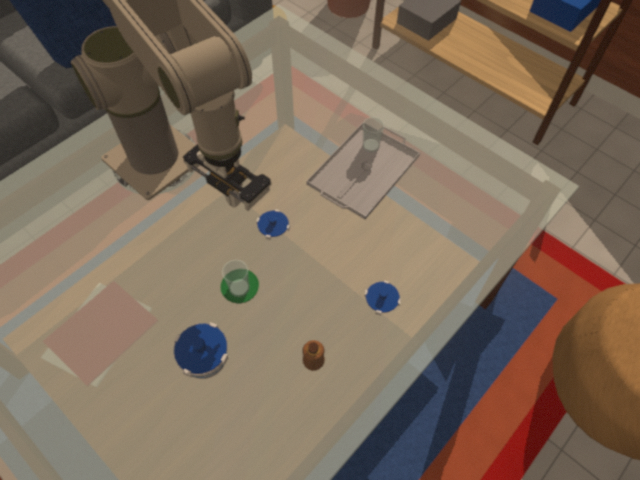

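View pics/top_26.png

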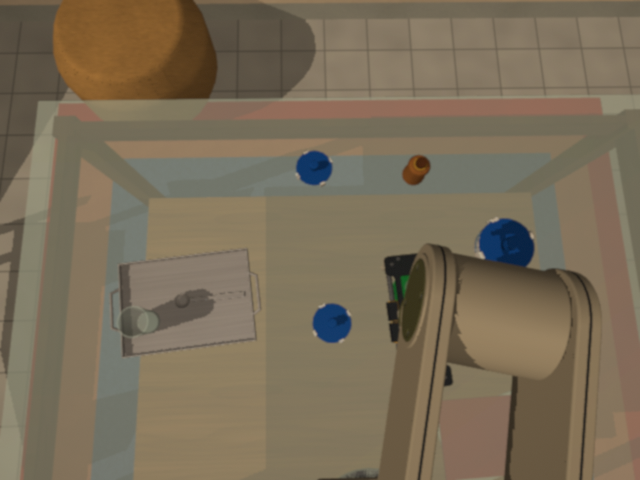

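The final views show the lid on the bowl at scene (201,349), the spoon on the tray at scene (355,180), and both glasses, the picks and the tray where they were. I hand the job in.

```bash
python3 -c "
from plant import robot
print(robot.close_job())"
```

```text
the job is handed in; nothing more can be done
None
```

The sugar is closed up: the spoon lies flat on the free part of the tray, and the big blue lid is clipped on the bowl. I handed the job in at about 34 s of the 67 s allowed. It gave no verdict.

**Spoon:** I lifted it by the handle end, lowered it until the tray pushed back with about 3 N, and only then let go.

**Lid:** I set it loosely on the bead, then pressed it while holding the knob. It went down to 56 mm above the bowl's origin, which is the fully pressed height.
- **Press force:** it read 23.5 N upward and about 10 N sideways at the end of the press. That is more than the 6 to 12 N needed, but below the limits of 40 N and 120 N.
- **Level, by touch:** the -y side of the plate made contact at about 77.5 mm, where 77 mm is expected. The +y side had not made contact down to 78 mm. I did not touch the +x and -x sides.
- **Level, by camera:** the four clips came out at 74.5 to 77 mm. That about 2.5 mm spread is within measuring noise, and an unclipped side would stand about 9 mm high.

**Surroundings:** in the last pictures the tray, both glasses and the toothpick holder look unmoved. The lid's centre came out at (0.5665, -0.296), within about 1 mm of my first estimate of the bowl's centre, so the bowl has not visibly shifted.

**Disagreements:** the cameras differed by up to 6 mm on where the bowl and lid stood. I averaged their positions and used the contact forces to centre the lid. Its knob also sat off centre in my first grip, so I gripped it again before lifting.

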